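# Load power modules into a spring magazine

## Robot

A 7-joint arm with a two-finger parallel gripper is mounted at the origin on the work surface. World frame = base frame: x ahead of the robot, y to its left, z up, the work surface at z = 0. Lengths are in m, angles in rad, forces in N, time in s.
With the tool pointing down it reaches from about 0.425 to 0.875 m from the base axis. Payload 4.7 kg.
Tool frame: the origin (TCP) lies where the fingers leave the gripper's body, on its centre line; the fingertips stand 70 mm ahead of it and the grasp point (between the pads) lies 51 mm ahead of it; z points along the fingers, y is the line along which they close (so a half turn about z gives the same grasp; the last joint's range is limited). The gripper opens to 87 mm and grips with 3 to 60 N. Pads are 19 mm wide; open, the fingers measure 117 mm over their backs; the gripper's body (75 mm by 190 mm) begins 51 mm behind the grasp point.
Start: joints at [1.361, 0.321, -0.07, 1.45, 0.023, 1.371, -0.057], TCP at [0.144, -0.634, 0.292] pointing down, gripper open.
Joint ranges: [-2.86, 2.86], [-0.3, 2.09], [-1.38, 1.24], [0.06, 2.45], [-1.56, 4.7], [0.09, 2.05], [-2.69, 2.69]. Speed limits (rad/s): [2.57, 2.57, 3.14, 3.14, 3.14, 3.14, 3.14].

## Interface

Orientations are given as a rotation vector (axis times angle).
In Python, from bench import ctrl gives the robot as it stands.
- The arm moves only by the tool play_rows, never from a script. Its argument "increments" is a list that holds one entry, the list of rows, each a list of 7 numbers: the shift along the tool's x, y, z as a fraction of full scale, then the turn, a rotation vector about the tool's x, y, z as a fraction of full scale, then the gripper command: -1 is shut, 1 is fully open, values between are in proportion. A call has 1 to 8 rows; each row is the pose to reach, as a shift and turn from the pose commanded when the call began, along the tool's axes at that moment; what a row does not reach only later rows make up. Full scale, the value 1, is 0.1 m for a shift and 90 degrees for a turn. A row lasts 1/10 s, in which the tool goes at most 50 mm and 8.59 degrees, less where a joint would pass 70% of its speed; a pose out of reach is approached as far as the arm can. A call with a number of a shift or a turn outside -1 to 1 is refused whole. A call with a gripper value outside its range is refused whole. The fingers move at their own pace and stop on an object; "squeeze" is the grip in N (left out, the last holds). Time passes only in rows, so rows that repeat a pose let the fingers close. It gives the time, the measured TCP pose, the force, the opening and the grip force at its end, in the units of the state.
- ctrl.get_state(): the state, without advancing time (a new reading comes with each control period).
- ctrl.get_image(name): name is "side" or "top" or "wrist"; returns the picture (420x560x3 uint8, red, green, blue); there is no depth.
- ctrl.get_calibration(name): a dict with "vertical_fov" (degrees; the focal length in pixels is half the picture's height over the tangent of half this angle, whatever the lens; pixels are square), "cx", "cy" (the principal point, pixels), "R" (3x3) and "t" (3): a world point X has camera coordinates R X + t; the wrist camera has in their place "T_tool_cam" (4x4, takes a point from camera to tool coordinates, whose origin is the TCP and whose axes are the flange's). Camera axes: x right, y down, z forward; pixel columns grow to the right and rows downward; lengths in m; the calibration is good to about 2 mm. The wrist camera is an equidistant fisheye: a pixel r from the principal point sees the ray r / f radians off the axis. A picture is of the moment at which its call begins: read the wrist's pose just before it. get_calibration takes no time and is no camera call.
- ctrl.close_job(): hands the job in; it is judged then, once.
The state is a dict: "time": time; "joint_positions": joint angles; "qd": joint speeds; "joint_torque": joint torques, N m; "position": TCP position; "tool_rot": TCP orientation; "ft_force": force on the tool from outside, world axes, zero at the start; "torque": the same for the moment, N m; "grip_width": opening from 0.0 (shut) to 1.0 (fully open); "grip_force": force on a finger pad.
Only numpy, scipy, OpenCV 4.12 (cv2) and the standard library are available. Lean on these libraries where they do the work, as an engineer would, in place of code of your own. Each camera call takes 0.05 s, during which the arm holds its last target. There are 200 camera calls.

## Task

Load the three potted power modules into the leaning spring magazine, one at a time: push each squarely down the channel until both spring lips have snapped shut over it. Put in the two plain flat-topped modules first and the finned one last, so that it lies on top, and let go of everything. Leave the transformer, the small parts, the spool, the jar and the screwdriver where they are.

Things in the scene. Friction and masses are not known exactly. Their poses are not given: they have to be found in the camera images.
- plain_a_mid (a point): One of two identical plain modules: black potted block with a flat dark metal top; box 52 x 30 x 22 mm, 40 to 85 g, lying flat on the mat at any yaw, the 22 mm upright; this point is its middle (half-way up), its x axis is the 52 mm length, y the 30 mm width, z up out of its top face. Half a turn about z makes no difference. Grip it across the 30 mm width.
- plain_b_mid (a point): The other plain module, identical; box 52 x 30 x 22 mm, 40 to 85 g, lying flat on the mat at any yaw, the 22 mm upright; this point is its middle (half-way up), its x axis is the 52 mm length, y the 30 mm width, z up out of its top face. Half a turn about z makes no difference. Grip it across the 30 mm width.
- finned_mid (a point): The finned module: same outer size and black body, but its top 10 mm are five dark metal cooling fins running along its length; box 52 x 30 x 22 mm, 40 to 85 g, lying flat on the mat at any yaw, the 22 mm upright; this point is its middle (half-way up), its x axis is the 52 mm length, y the 30 mm width, z up out of its top face. Half a turn about z makes no difference. Grip it across the 30 mm width.
- channel: Frame of the magazine's aluminium channel, fixed on a dark base plate; place and yaw vary. It leans 30 degrees from vertical, mouth towards the robot. Origin: middle of the mouth, level with the lips' flat undersides, 130 mm above the bench. z: along the channel, out of the mouth (up and towards the robot). y: level, across. x: away from the robot and up.
- mag: The magazine's dark base plate, 150 x 100 x 10 mm, origin under its centre, x the 150 mm side, pointing away from the robot at yaw 0, z up; the channel stands fixed on it and shares its y axis and yaw. It and the modules stand on a blue mat 2 mm thick, top at z = 0.002 m. Nothing on the base or bracket needs handling.
- slot (a point): Point in the channel, 14 mm below its mouth: where the middle of a module should be when pushed fully down; let go there and the spring lifts it about 3 mm, back against the lips. A module goes in flat: its z along the channel's z (either way round), its 52 mm length along x, its 30 mm width along y. Pushing takes 5 to 15 N. Afterwards the open fingers can be drawn straight out along z.
- channel_rim (a point): Centre of the channel's upper rim, 34 mm out from the mouth along z. Inside, the channel is 58 mm along x and 34 mm along y; four corner flanges (4 mm thick) flare from 34 to about 48 mm apart over the last 14 mm. Between the flanges each y side has an open slot 39 mm wide in x, free outwards, so fingers holding a module's 30 mm width pass down it.
- channel_floor (a point): Middle of the channel's floor, 98 mm below the mouth. The channel takes three modules, each new one pushing those below it down.
- lip_front (a joint): Spring lip at the channel's -x end, bright steel: 0 m = shut, grows to 0.010 as it is pushed outwards (about 5 mm while a module passes). 26 mm wide in y, edge 21 mm from the middle; its ramp rises outwards to 30 mm from the middle, 19 mm above the mouth. Spring 2 N shut, 4.5 N at 5 mm. Its flat underside holds the module in.
- lip_back (a joint): Spring lip at the channel's +x end, as the front one.
- follower (a joint): The magazine's grey spring plate, 50 x 22 mm, under the modules: 0 m = up at the mouth (empty), grows as it is pushed down, about 0.022 m a module. Spring 3 N at 0, 7 N with three modules.
- transformer_mid (a point): Bystander: small transformer, dark core with coil, 54 x 60 x 34 mm, 0.25 kg, lying among the modules; point at its middle. Not to be loaded.
- capacitor_mid (a point): Bystander: upright round capacitor, 18 mm diameter, 28 mm high; point at its middle.
- relay_mid (a point): Bystander: small white relay block, 18 x 22 x 16 mm; point at its middle.
- spool_mid (a point): Bystander: solder spool standing on its flange, 52 mm diameter, 32 mm high; point at its middle.
- flux_jar_mid (a point): Bystander: amber jar with white cap, 44 mm diameter, 45 mm high; point at its middle.
- screwdriver_grip (a point): Bystander: screwdriver, 160 mm, lying on the bench mat to the right; point in its handle.

How it is judged:
On the way, in this order (a step that is already met when the one before it is completed fails the run):
1. one plain module is in the magazine with both lips shut over it (((x of plain_a_mid in the frame of channel between -0.006 and 0.006 m and y of plain_a_mid in the frame of channel between -0.006 and 0.006 m and z of plain_a_mid in the frame of channel between -0.085 and -0.009 m and angle between the z axis of plain_a_mid and the z axis of channel, either way round below 0.12 rad) or (x of plain_b_mid in the frame of channel between -0.006 and 0.006 m and y of plain_b_mid in the frame of channel between -0.006 and 0.006 m and z of plain_b_mid in the frame of channel between -0.085 and -0.009 m and angle between the z axis of plain_b_mid and the z axis of channel, either way round below 0.12 rad)) and value of joint each of lip_front, lip_back below 0.0015 m), for 0.2 s.
2. both plain modules are in the magazine with the lips shut (x of plain_a_mid in the frame of channel between -0.006 and 0.006 m and y of plain_a_mid in the frame of channel between -0.006 and 0.006 m and z of plain_a_mid in the frame of channel between -0.085 and -0.009 m and angle between the z axis of each of plain_a_mid, plain_b_mid and the z axis of channel, either way round below 0.12 rad and x of plain_b_mid in the frame of channel between -0.006 and 0.006 m and y of plain_b_mid in the frame of channel between -0.006 and 0.006 m and z of plain_b_mid in the frame of channel between -0.085 and -0.009 m and value of joint each of lip_front, lip_back below 0.0015 m), for 0.2 s.
At the end, for the whole second after the job is handed in: All three modules lie inside the channel (middles within 6 mm of its axis plane each way and at least 9 mm below the lips' undersides, square to it within 7 degrees), the finned one on top (middle no more than 16 mm below the lips' undersides), both lips shut within 1.5 mm, everything released (all of step 2 and x of finned_mid in the frame of channel between -0.006 and 0.006 m and y of finned_mid in the frame of channel between -0.006 and 0.006 m and z of finned_mid in the frame of channel between -0.016 and -0.009 m and angle between the z axis of finned_mid and the z axis of channel, either way round below 0.12 rad); the robot touches nothing.
It fails at once if the transformer, the spool or the jar is shifted more than 25 mm or tipped (distance of any of transformer_mid, spool_mid, flux_jar_mid from where it was at the start of the episode above 0.025 m or angle between any of transformer_mid, spool_mid, flux_jar_mid's own z axis and vertical above 0.5 rad).
It fails at once if the capacitor or the relay is shifted more than 25 mm or tipped (distance of any of capacitor_mid, relay_mid from where it was at the start of the episode above 0.025 m or angle between any of capacitor_mid, relay_mid's own z axis and vertical above 0.5 rad).
It fails at once if the screwdriver is shifted more than 25 mm (distance of screwdriver_grip from where it was at the start of the episode above 0.025 m).
It also fails if it takes over 72 s, if anything falls off the work surface, if the arm or the gripper's body presses on something with over 40 N, if the wrist force passes 120 N, or if a joint passes its speed limit or range.

## Working session

There is one attempt and no reset: what is moved stays moved. The work goes in short steps, Python scripts to look and compute and a tool call to move; the robot and the scene stay as the last step left them, time stands still between calls to the robot, and variables do not carry over. Pictures are saved under pics/ and viewed, at most 10 in all, crops included, and the job is handed in when it is done.

Besides the shell and the picture viewer there is one more tool, called after "Call:" as name([rows], argument=value, ...), one row to a line, values as JSON. play_rows: Moves the arm, as the interface text tells. Shift numbers are shares of 0.1 m and turn numbers shares of 90 degrees, none past 1 either way. Its arguments: {"type":"object","properties":{"increments":{"type":"array"},"squeeze":{"type":"number"}},"required":["increments"]}

```bash
mkdir -p pics; ls; python3 - <<'E'
from bench import ctrl
import cv2,numpy as np
np.set_printoptions(precision=4,suppress=True)
print(ctrl.get_state())
for n in("top","side","wrist"):
    print(n,ctrl.get_calibration(n))
for n in("top","side"):
    im=ctrl.get_image(n); cv2.imwrite(f"pics/{n}0.png",im[:,:,::-1])
E
```

```text
pics
{'time': 0.0, 'joint_positions': array([ 1.3611,  0.3218, -0.0701,  1.4517,  0.0226,  1.3708, -0.0569]), 'qd': array([-0.0011, -0.0007,  0.0005,  0.0002,  0.0003,  0.0019, -0.    ]), 'joint_torque': array([  0.0002, -49.1282,  -0.4038, -31.2529,  -0.064 ,   0.0437,
         0.0002]), 'position': array([ 0.1441, -0.6334,  0.2912]), 'tool_rot': array([-3.12  , -0.3506,  0.0005]), 'ft_force': array([ 0.5915, -0.0134, -0.1325]), 'torque': array([-0.0107, -0.0653, -0.0338]), 'grip_force': 0.0, 'grip_width': 0.9984723186893358}
top {'vertical_fov': 45.04743742554787, 'cx': 279.0321313356424, 'cy': 215.00416833033404, 'R': array([[-0.017 , -0.9998, -0.0131],
       [-0.9918,  0.0186, -0.1266],
       [ 0.1268,  0.0108, -0.9919]]), 't': array([-0.0366,  0.5516,  1.3558])}
side {'vertical_fov': 48.52891226038021, 'cx': 278.11601401565196, 'cy': 203.7818385595654, 'R': array([[-0.8887, -0.4581,  0.0191],
       [-0.3494,  0.6498, -0.675 ],
       [ 0.2968, -0.6066, -0.7375]]), 't': array([0.4358, 0.2993, 0.875 ])}
wrist {'vertical_fov': 65.70646984690485, 'cx': 280.40066361932435, 'cy': 203.78079585695806, 'T_tool_cam': array([[ 0.    , -0.959 , -0.2833,  0.0767],
       [ 1.    , -0.0003,  0.0013,  0.0007],
       [-0.0013, -0.2833,  0.959 , -0.0925],
       [ 0.    ,  0.    ,  0.    ,  1.    ]])}
```

View pics/top0.png

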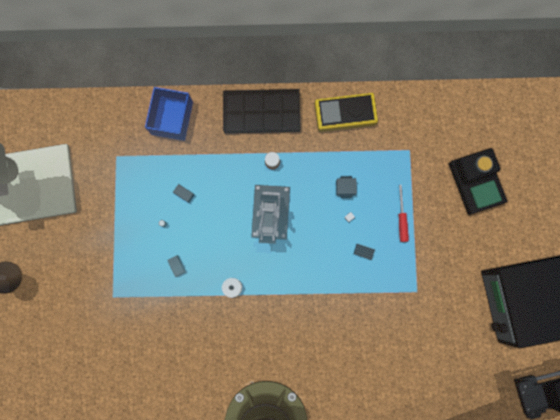

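View pics/side0.png

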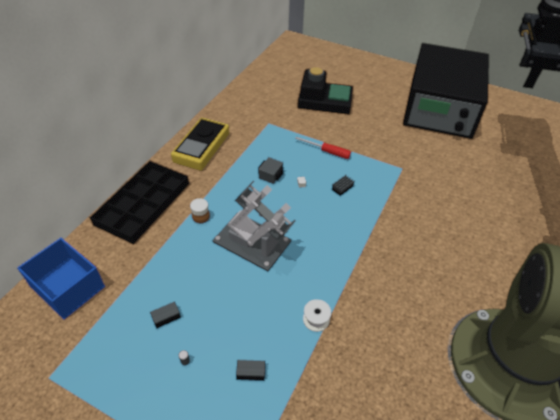

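Top view: modules at about (184,193), (177,266) and (364,252), with the magazine at (270,213). I'll enlarge these to see which one is finned.

```bash
cat > h.py <<'E'
from bench import ctrl
import cv2,numpy as np
from scipy.spatial.transform import Rotation as Ro
np.set_printoptions(precision=4,suppress=True)
C={n:ctrl.get_calibration(n) for n in("top","side","wrist")}
def foc(n): return 210/np.tan(np.radians(C[n]["vertical_fov"]/2))
def ray(n,uv,st=None):
    """origin, directions (N,3) in world"""
    uv=np.atleast_2d(np.asarray(uv,float)); c=C[n]
    d=(uv-[c["cx"],c["cy"]])/foc(n)
    if n!="wrist":
        R=c["R"]; return -R.T@c["t"], np.c_[d,np.ones(len(d))]@R
    th=np.linalg.norm(d,axis=1,keepdims=True); k=np.sinc(th/np.pi)
    v=np.c_[d*k,np.cos(th)]
    T=np.eye(4);T[:3,:3]=Ro.from_rotvec(st["tool_rot"]).as_matrix();T[:3,3]=st["position"]
    T=T@c["T_tool_cam"]; return T[:3,3], v@T[:3,:3].T
def onz(n,uv,z,st=None):
    o,d=ray(n,uv,st); return o+d*((z-o[2])/d[:,2:])
def proj(n,X,st=None):
    X=np.atleast_2d(X); c=C[n]
    if n!="wrist":
        p=X@c["R"].T+c["t"]; return p[:,:2]/p[:,2:]*foc(n)+[c["cx"],c["cy"]]
    T=np.eye(4);T[:3,:3]=Ro.from_rotvec(st["tool_rot"]).as_matrix();T[:3,3]=st["position"]
    T=np.linalg.inv(T@c["T_tool_cam"]); p=X@T[:3,:3].T+T[:3,3]
    r=np.linalg.norm(p[:,:2],axis=1,keepdims=True); th=np.arctan2(r,p[:,2:])
    return p[:,:2]/r*th*foc(n)+[c["cx"],c["cy"]]
def tool(pos,zdir,ydir):
    z=np.array(zdir,float);z/=np.linalg.norm(z);y=np.array(ydir,float);y-=z*(y@z);y/=np.linalg.norm(y)
    return np.array(pos,float),np.c_[np.cross(y,z),y,z]
E
python3 - <<'E'
from h import *
t=cv2.imread("pics/top0.png");s=cv2.imread("pics/side0.png")
def crop(i,u,v,w,h,W,H): return cv2.resize(i[v-h//2:v+h//2,u-w//2:u+w//2],(W,H),interpolation=cv2.INTER_CUBIC)
a=np.hstack([crop(t,184,193,40,40,200,200),crop(t,177,266,40,40,200,200),crop(t,364,252,40,40,200,200)])
b=np.hstack([crop(s,165,314,40,40,200,200),crop(s,251,370,40,40,200,200),crop(s,343,186,40,40,200,200)])
cv2.imwrite("pics/c1.png",np.vstack([a,b]))
# blue-mat complement
hsv=cv2.cvtColor(t,cv2.COLOR_BGR2HSV)
m=((hsv[...,2]<95)).astype(np.uint8)*255
m[:152]=0;m[295:]=0;m[:,:116]=0;m[:,412:]=0
for c in cv2.findContours(m,cv2.RETR_EXTERNAL,cv2.CHAIN_APPROX_NONE)[0]:
    if cv2.contourArea(c)>40:
        r=cv2.minAreaRect(c); print(r, onz("top",[r[0]],.02)[0])
        box=onz("top",cv2.boxPoints(r),.02)[:,:2]; e=np.diff(box,axis=0);l=np.linalg.norm(e,axis=1);k=l.argmax();print(l,np.degrees(np.arctan2(e[k,1],e[k,0])))
print("spool",onz("top",[[232,288]],.034),"jar",onz("top",[[272,160]],.047),"trans",onz("top",[[346,187]],.036),"relay",onz("top",[[350,217]],.018),"cap",onz("top",[[163,223]],.03))
E
```

```text
((363.6499938964844, 251.55003356933594), (16.76007080078125, 8.854375839233398), 18.434946060180664) [ 0.4473 -0.2768  0.02  ]
[0.0244 0.0457 0.0244] -109.61481888067709
spool [[0.3546 0.084  0.034 ]] jar [[ 0.7027 -0.0298  0.047 ]] trans [[ 0.6251 -0.2325  0.036 ]] relay [[ 0.5437 -0.243   0.018 ]] cap [[0.5352 0.274  0.03  ]]
```

View pics/c1.png

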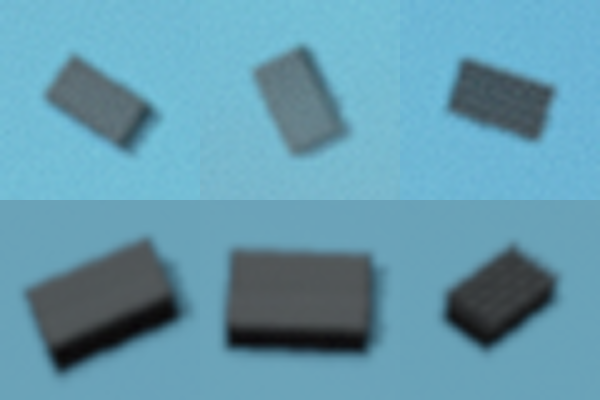

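The finned module is the right one at (364,252). The two plain ones are on the left. Next I'll get rough poses for everything.

```bash
python3 - <<'E'
from h import *
for n,roi in(("top",(150,297,114,414)),):
    t=cv2.imread(f"pics/{n}0.png");hsv=cv2.cvtColor(t,cv2.COLOR_BGR2HSV)
    for p in((193,184),(266,177),(252,364),(240,140),(232,262),(196,262)): print(p,hsv[p])
    m=((hsv[...,1]<95)|(hsv[...,2]<95)).astype(np.uint8)*255
    a,b,c,d=roi; k=np.zeros_like(m);k[a:b,c:d]=m[a:b,c:d]
    for c in cv2.findContours(k,cv2.RETR_EXTERNAL,cv2.CHAIN_APPROX_NONE)[0]:
        if cv2.contourArea(c)>40:
            r=cv2.minAreaRect(c); z=.02 if cv2.contourArea(c)<500 else .012
            box=onz(n,cv2.boxPoints(r),z)[:,:2]; e=np.diff(box,axis=0);l=np.linalg.norm(e,axis=1);j=l.argmax()
            print(np.round(r[0],1),box.mean(0),l[:2],np.degrees(np.arctan2(e[j,1],e[j,0])))
E
```

```text
(193, 184) [ 96  54 118]
(266, 177) [ 96  65 134]
(252, 364) [101  72  89]
(240, 140) [ 97 113 208]
(232, 262) [103  40 134]
(196, 262) [97 69 93]
[263.5 286.5] [0.3569 0.0013] [0.0519 0.8226] -90.9808318883661
[175.9 265.8] [0.4174 0.2395] [0.0317 0.0533] -153.1543683521584
[364.  251.5] [ 0.4474 -0.2777] [0.0288 0.0491] -109.62064854544899
[349.3 216.8] [ 0.5442 -0.2407] [0.0258 0.0195] -46.225747254716985
[270.1 214.1] [ 0.5574 -0.0214] [0.1623 0.0989] -4.040603064300913
[401.9 213.1] [ 0.5524 -0.3864] [0.028  0.1622] -178.08701480693793
[183.1 192.8] [0.6204 0.2211] [0.0279 0.0544] -123.01667059872356
[346.5 187. ] [ 0.628  -0.2359] [0.0531 0.0567] 177.92278313717432
[263.5 206. ] [ 0.5822 -0.0016] [0.8494 0.3157] -91.17246422273081
```

Call:
play_rows([
  [[0.3, -0.3, 0, 0, 0, 0, 1], [0.7, -0.7, 0, 0, 0, 0, 1], [1, -1, 0, 0, 0, 0, 1]],
])

```text
time: 0.4
position: [0.2201, -0.5125, 0.2914]
tool_rot: [-3.121, -0.349, 0.0]
ft_force: [0.6, 0.3, 0.9]
grip_width: 0.996
grip_force: 0.0
```

Call:
play_rows([
  [[0.35, -0.35, 0, 0, 0, 0, 1], [0.7, -0.7, 0, 0, 0, 0, 1], [1, -1, 0, 0, 0, 0, 1]],
])

```text
time: 0.7
position: [0.296, -0.3917, 0.2919]
tool_rot: [-3.121, -0.353, 0.0]
ft_force: [0.2, -0.7, -0.2]
grip_width: 1.001
grip_force: 0.0
```

Call:
play_rows([
  [[0.35, -0.35, 0, 0, 0, 0, 1], [0.7, -0.7, 0, 0, 0, 0, 1], [1, -1, 0, 0, 0, 0, 1]],
])

```text
time: 1.0
position: [0.3711, -0.2721, 0.2921]
tool_rot: [3.122, 0.353, -0.0]
ft_force: [1.3, 0.1, -0.6]
grip_width: 1.001
grip_force: 0.0
```

```bash
cat >> h.py <<'E'
def goto(pos,R):
    st=ctrl.get_state(); R0=Ro.from_rotvec(st["tool_rot"]).as_matrix()
    d=R0.T@(np.asarray(pos)-st["position"])/.1; w=Ro.from_matrix(R0.T@R).as_rotvec()/(np.pi/2)
    print("t",st["time"],"pos",st["position"],"F",st["ft_force"],"w",st["grip_width"]); print("INC",np.round(d,3),np.round(w,3))
def chan(yaw,tilt=30):
    a,b=np.radians(yaw),np.radians(tilt); Rz=Ro.from_euler('z',a).as_matrix()
    z=Rz@[-np.sin(b),0,np.cos(b)]; y=Rz@[0,1,0]; return np.c_[np.cross(y,z),y,z]
def down(theta):  # tool down with tool x at world angle theta (deg)
    a=np.radians(theta); return np.c_[[np.cos(a),np.sin(a),0],[np.sin(a),-np.cos(a),0],[0,0,-1]]
FLIP=np.diag([1,-1,-1.])
E
python3 - <<'E'
from h import *
K=chan(-4); print(K)
print(onz("top",[[262,235],[268,238],[276,238]],.16))
goto(np.array([.5,-.02,.13])+.17*K[:,2],K@FLIP)
print(ctrl.get_state()["joint_positions"])
E
```

```text
[[ 0.8639  0.0698 -0.4988]
 [-0.0604  0.9976  0.0349]
 [ 0.5     0.      0.866 ]]
[[ 0.4855 -0.0046  0.16  ]
 [ 0.4778 -0.0194  0.16  ]
 [ 0.4774 -0.0393  0.16  ]]
t 1.0 pos [ 0.3711 -0.2721  0.2921] F [ 1.2719  0.1084 -0.6401] w 1.0013101875407455
INC [ 1.006 -2.416  0.148] [-0.049  0.331  0.183]
[ 0.9986 -0.0734 -0.4008  1.8851 -0.0294  1.3243 -0.7397]
```

Call:
play_rows([
  [[0.2, -0.4, 0, 0, 0.05, 0, 1], [0.4, -0.8, 0, 0, 0.1, 0, 1], [0.5, -1, 0, 0, 0.15, 0, 1]],
])

```text
time: 1.3
position: [0.3977, -0.1621, 0.292]
tool_rot: [-3.072, -0.353, -0.367]
ft_force: [-0.7, 0.9, -0.0]
grip_width: 0.997
grip_force: 0.0
```

```bash
python3 - <<'E'
from h import *
K=chan(-4)
goto(np.array([.5,-.02,.13])+.17*K[:,2],K@FLIP)
print(ctrl.get_state()["joint_positions"])
E
```

```text
t 1.3 pos [ 0.3977 -0.1621  0.292 ] F [-0.7286  0.8554 -0.0169] w 0.9970264170704763
INC [ 0.457 -1.402  0.264] [-0.071  0.18   0.177]
[ 0.9347 -0.2808 -0.4195  2.061  -0.2982  1.1759 -0.7292]
```

Call:
play_rows([
  [[0.3, -0.3, 0.1, 0, 0.03, 0.03, 1], [0.5, -0.6, 0.3, 0, 0.06, 0.06, 1], [0.6, -1, 0.5, -0.03, 0.1, 0.1, 1]],
])

```text
time: 1.6
position: [0.4423, -0.0797, 0.2668]
tool_rot: [-3.062, -0.153, -0.533]
ft_force: [-1.5, -0.4, -0.3]
grip_width: 0.997
grip_force: 0.0
```

```bash
python3 - <<'E'
from h import *
K=chan(-4)
goto(np.array([.5,-.02,.13])+.13*K[:,2],K@FLIP)
print(ctrl.get_state()["joint_positions"])
E
```

```text
t 1.6 pos [ 0.4423 -0.0797  0.2668] F [-1.4553 -0.4329 -0.2604] w 0.9971771167580438
INC [-0.09  -0.643  0.233] [-0.053  0.114  0.096]
[ 0.5987 -0.3004 -0.3363  2.1519 -0.2791  0.9684 -1.0867]
```

Call:
play_rows([
  [[0, -0.3, 0.1, -0.02, 0.05, 0.05, 1], [-0.05, -0.6, 0.2, -0.05, 0.1, 0.1, 1], [-0.05, -0.64, 0.23, -0.053, 0.114, 0.096, 1], [-0.05, -0.64, 0.23, -0.053, 0.114, 0.096, 1]],
])

```text
time: 2.0
position: [0.4585, -0.0201, 0.2243]
tool_rot: [-3.065, 0.023, -0.679]
ft_force: [-0.5, 4.0, 1.2]
grip_width: 0.998
grip_force: 0.0
```

```bash
python3 - <<'E'
from h import *
K=chan(-4)
goto(np.array([.5,-.02,.13])+.13*K[:,2],K@FLIP)
st=ctrl.get_state();print(st["joint_positions"])
np.save("st1.npy",np.r_[st["position"],st["tool_rot"]])
im=ctrl.get_image("wrist")[:,:,::-1]; cv2.imwrite("pics/w1.png",im)
E
```

```text
t 2.0 pos [ 0.4585 -0.0201  0.2243] F [-0.5477  3.9783  1.1838] w 0.9984752720370389
INC [-0.135 -0.044 -0.265] [-0.019  0.056  0.03 ]
[ 0.1801 -0.3005 -0.1702  2.2715 -0.0776  0.7314 -1.5335]
```

View pics/w1.png

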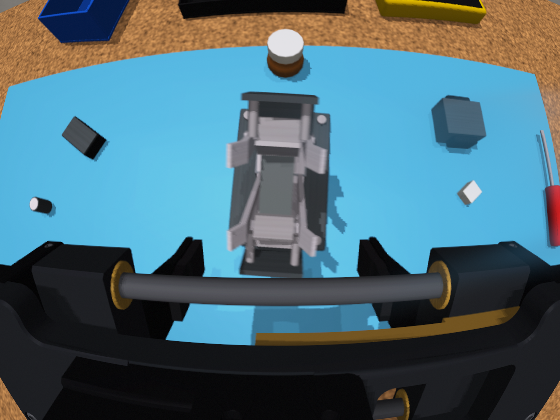

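The wrist view shows the magazine centred near (280,185), with the follower at (280,190), the lips near (279,130) and (279,235), and the four flared flanges around them. I'll zoom in and overlay the predicted geometry.

```bash
cat >> h.py <<'E'
def feats():
    F={}
    for sx in(-1,1):
        F[f"lipedge{sx}"]=[(sx*.021,-.013,0),(sx*.021,.013,0)]
        F[f"liptop{sx}"]=[(sx*.030,-.013,.019),(sx*.030,.013,.019)]
        for sy in(-1,1): F[f"fl{sx}{sy}"]=[(sx*.029,sy*.024,.034),(sx*.0195,sy*.024,.034),(sx*.0195,sy*.017,.020)]
    return F
def draw(im,O,K,st,s,off):
    for k,P in feats().items():
        X=np.array(P)@K.T+O; uv=proj("wrist",X,st)
        q=np.int32(np.round((uv-off+.5)*s*16))
        cv2.polylines(im,[q.reshape(-1,1,2)],False,(0,255,0) if "fl" in k else (0,0,255),1,cv2.LINE_AA,4)
E
python3 - <<'E'
from h import *
a=np.load("st1.npy");st=dict(position=a[:3],tool_rot=a[3:])
im=cv2.imread("pics/w1.png")[85:280,220:345]
big=cv2.resize(im,None,fx=3,fy=3,interpolation=cv2.INTER_CUBIC)
b2=big.copy()
draw(b2,np.array([.5,-.02,.13]),chan(-4),st,3,[220,85])
cv2.imwrite("pics/c2.png",np.hstack([big,b2]))
E
```

```text
(no output)
```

View pics/c2.png

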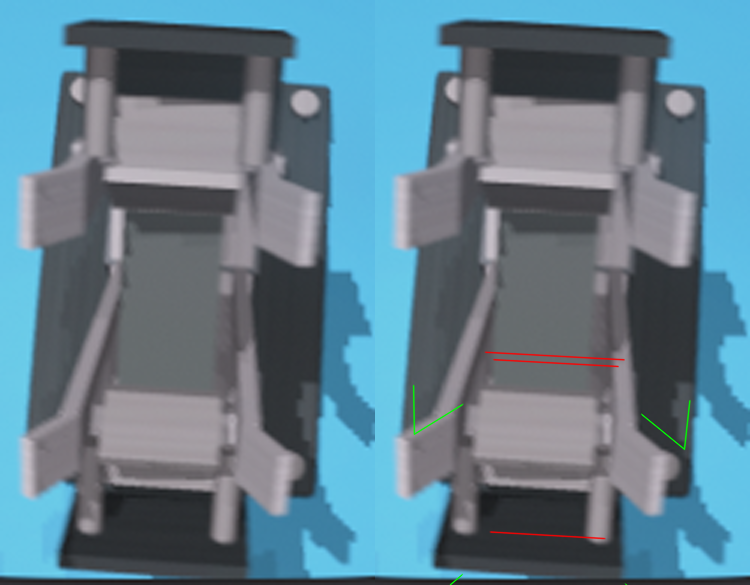

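```bash
cat > fit.py <<'E'
from h import *
from scipy.optimize import least_squares
a=np.load("st1.npy");st=dict(position=a[:3],tool_rot=a[3:])
H=.026
L=[((.0195,H,.034),(22,248)),((.0195,-H,.034),(320,262)),((-.0195,H,.034),(22,440)),((-.0195,-H,.034),(293,457)),
((.021,.013,.001),(108,182)),((.021,-.013,.001),(240,189)),((-.021,.013,.001),(106,391)),((-.021,-.013,.001),(236,397))]
X=np.array([l[0] for l in L]);uv=np.array([l[1] for l in L])/3+[220,85]-.33
def r(p,full=0):
    s=np.ones((len(X),1)); Y=X.copy(); Y[:4,1]=np.sign(Y[:4,1])*p[3]
    return (proj("wrist",Y@chan(p[2]).T+[p[0],p[1],.13],st)-uv).ravel()
s=least_squares(r,[.53,-.02,-4,.026],x_scale=[.01,.01,1,.01],loss="soft_l1"); print(s.x); print(r(s.x).reshape(-1,2))
im=cv2.imread("pics/w1.png")[85:280,220:345]
big=cv2.resize(im,None,fx=3,fy=3,interpolation=cv2.INTER_CUBIC);b2=big.copy()
draw(b2,np.array([s.x[0],s.x[1],.13]),chan(s.x[2]),st,3,[220,85])
t=cv2.imread("pics/top0.png")
cv2.imwrite("pics/c3.png",b2)
K=chan(s.x[2]);O=np.array([s.x[0],s.x[1],.13])
for z in(.13,.11,.096): goto(O+z*K[:,2],K@FLIP)
E
python3 fit.py
```

```text
[ 0.5337 -0.0195 -4.325   0.0271]
[[-0.261  -0.0686]
 [-1.1432  0.916 ]
 [ 0.2995 -0.4693]
 [ 1.1856 -0.4337]
 [ 2.459   7.5073]
 [-1.0897  7.4615]
 [ 1.3801 -2.022 ]
 [-4.0242 -1.7124]]
t 2.05 pos [ 0.4572 -0.0174  0.2219] F [-0.5763  7.2338 -1.1218] w 1.0002329438226412
INC [ 0.193 -0.028 -0.139] [-0.017  0.058  0.038]
t 2.05 pos [ 0.4572 -0.0174  0.2219] F [-0.5763  7.2338 -1.1218] w 1.0002329438226412
INC [ 0.211 -0.022  0.06 ] [-0.017  0.058  0.038]
t 2.05 pos [ 0.4572 -0.0174  0.2219] F [-0.5763  7.2338 -1.1218] w 1.0002329438226412
INC [ 0.223 -0.018  0.2  ] [-0.017  0.058  0.038]
```

View pics/c3.png

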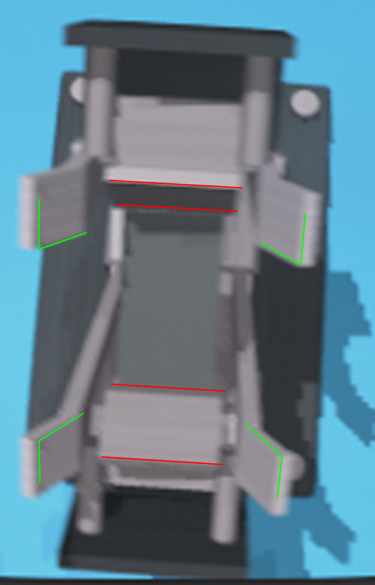

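```bash
cat > fit2.py <<'E'
from h import *
from scipy.optimize import least_squares
L=[((.0195,.027,.034),(22,248)),((.0195,-.027,.034),(320,263)),((-.0195,.027,.034),(22,440)),((-.0195,-.027,.034),(293,457)),
((.021,.013,0),(114,205)),((.021,-.013,0),(238,212)),((-.021,.013,0),(108,391)),((-.021,-.013,0),(234,397)),
((.030,.013,.019),(108,182)),((.030,-.013,.019),(241,189)),((-.030,.013,.019),(100,459)),((-.030,-.013,.019),(226,465))]
X=np.array([l[0] for l in L]);uv0=np.array([l[1] for l in L])/3+[220,85]-.33
def fit(uv,st,ok=None,v=0):
    ok=np.ones(len(X),bool) if ok is None else ok
    r=lambda p:(proj("wrist",X@chan(p[2]).T+[p[0],p[1],.13],st)-uv)[ok].ravel()
    s=least_squares(r,[.5337,-.0195,-4.3],x_scale=[.01,.01,1],loss="soft_l1")
    print("fit",s.x,"rms",np.sqrt(np.mean(s.fun**2)))
    if v: print(r(s.x).reshape(-1,2))
    return s.x
if __name__=="__main__":
    a=np.load("st1.npy");st=dict(position=a[:3],tool_rot=a[3:]); fit(uv0,st,v=1)
    st=ctrl.get_state(); im=ctrl.get_image("wrist")[:,:,::-1].copy(); cv2.imwrite("pics/w2.png",im)
    print(st["qd"],st["position"],st["tool_rot"],st["joint_positions"])
    g=lambda i:cv2.cvtColor(i,cv2.COLOR_BGR2GRAY)
    n,ok,e=cv2.calcOpticalFlowPyrLK(g(cv2.imread("pics/w1.png")),g(im),uv0.astype(np.float32).reshape(-1,1,2),None,winSize=(21,21))
    print((n[:,0]-uv0)); fit(n[:,0],st,v=0)
E
python3 fit2.py
```

```text
fit [ 0.5333 -0.0196 -4.2819] rms 1.0556912651029702
[[-0.0529  0.6802]
 [-1.2024  1.2525]
 [ 0.5497  0.256 ]
 [ 1.1608  0.2079]
 [ 0.6496  0.1149]
 [-0.396   0.0332]
 [ 0.9397 -1.9922]
 [-3.2763 -1.7201]
 [-0.0849 -0.1825]
 [ 0.2619 -0.0594]
 [ 0.3608 -0.3685]
 [-1.4062  0.1227]]
[ 0.1935  0.0012 -0.0283 -0.0215  0.0431  0.1011  0.0366] [ 0.4572 -0.0174  0.2219] [ 3.0629 -0.0155  0.6729] [ 0.2219 -0.3005 -0.2177  2.2736 -0.0844  0.7303 -1.5308]
[[ 4.3274 -8.3438]
 [-3.3813 -6.4998]
 [ 3.4311 -1.8055]
 [ 3.0638 -3.4062]
 [ 4.0636 -4.0058]
 [ 5.4888 -3.4758]
 [ 4.1225 -2.3756]
 [ 4.6021 -2.1357]
 [ 5.2665 -3.7789]
 [ 5.6238 -3.4174]
 [ 4.1625 -1.9067]
 [ 4.8146 -2.0155]]
fit [ 0.533  -0.02   -4.0235] rms 2.5703637885649813
```

```bash
python3 - <<'E'
from h import *
goto([.46,-.02,.28],down(0))
goto([.50,.08,.28],down(20))
goto([.62-.0,.221,.25],down(57))
E
```

```text
t 2.1 pos [ 0.4568 -0.0229  0.2225] F [-0.8091 -0.0979 -0.2323] w 1.000861865726625
INC [ 0.269 -0.026 -0.51 ] [ 0.006 -0.274 -0.011]
t 2.1 pos [ 0.4568 -0.0229  0.2225] F [-0.8091 -0.0979 -0.2323] w 1.000861865726625
INC [ 0.617 -1.034 -0.356] [ 0.054 -0.271 -0.23 ]
t 2.1 pos [ 0.4568 -0.0229  0.2225] F [-0.8091 -0.0979 -0.2323] w 1.000861865726625
INC [ 1.56  -2.469  0.398] [ 0.142 -0.248 -0.635]
```

Call:
play_rows([
  [[0.3, 0, -0.4, 0, -0.1, 0, 1], [0.45, -0.3, -0.5, 0, -0.2, -0.05, 1], [0.6, -0.7, -0.4, 0.03, -0.27, -0.15, 1], [0.62, -1, -0.36, 0.05, -0.27, -0.23, 1]],
])

```text
time: 2.5
position: [0.5057, 0.0661, 0.2839]
tool_rot: [3.104, 0.428, 0.036]
ft_force: [-0.4, 0.2, -0.1]
grip_width: 1.0
grip_force: 0.0
```

```bash
python3 - <<'E'
from h import *
goto([.62-.0,.221,.25],down(57))
E
```

```text
t 2.5 pos [0.5057 0.0661 0.2839] F [-0.3889  0.2183 -0.1151] w 1.0004503806518714
INC [ 1.511 -1.186  0.359] [ 0.012 -0.011 -0.459]
```

Call:
play_rows([
  [[0.35, -0.3, 0.1, 0, 0, -0.1, 1], [0.7, -0.6, 0.2, 0, 0, -0.2, 1], [1, -0.9, 0.3, 0.01, -0.01, -0.29, 1]],
])

```text
time: 2.8
position: [0.5774, 0.1788, 0.2537]
tool_rot: [2.938, 1.111, 0.006]
ft_force: [-0.1, 0.4, -0.1]
grip_width: 0.996
grip_force: 0.0
```

```bash
python3 - <<'E'
from h import *
goto([.62-.0,.221,.20],down(57))
E
```

```text
t 2.8 pos [0.5774 0.1788 0.2537] F [-0.1039  0.3619 -0.1469] w 0.9960882448139806
INC [ 0.597 -0.036  0.539] [ 0.002 -0.002 -0.173]
```

Call:
play_rows([
  [[0.3, 0, 0.3, 0, 0, -0.08, 1], [0.6, -0.04, 0.54, 0, 0, -0.17, 1], [0.6, -0.04, 0.54, 0, 0, -0.17, 1], [0.6, -0.04, 0.54, 0, 0, -0.17, 1]],
])

```text
time: 3.2
position: [0.6186, 0.2203, 0.1988]
tool_rot: [2.768, 1.484, 0.001]
ft_force: [0.3, -0.7, -0.1]
grip_width: 1.001
grip_force: 0.0
```

```bash
cat >> h.py <<'E'
def seemod(guess,save,ztop=.024):
    """refine module top-face pose from the wrist camera; guess xy"""
    st=ctrl.get_state(); im=ctrl.get_image("wrist")[:,:,::-1].copy(); cv2.imwrite(f"pics/{save}.png",im)
    print("qd",np.abs(st["qd"]).max())
    b,g,r=[im[...,i].astype(int) for i in range(3)]
    m=((b-r)<60).astype(np.uint8)*255
    u=proj("wrist",[[*guess,ztop]],st)[0]; print("expect px",u)
    best=None
    for c in cv2.findContours(m,cv2.RETR_EXTERNAL,cv2.CHAIN_APPROX_NONE)[0]:
        A=cv2.contourArea(c)
        if A<300 or A>30000: continue
        P=onz("wrist",c[:,0],ztop,st)[:,:2].astype(np.float32); q=cv2.minAreaRect(P*1000)
        d=np.hypot(*(np.array(q[0])/1000-guess))
        if best is None or d<best[0]: best=(d,q,A,c)
    d,q,A,c=best; box=cv2.boxPoints(q); e=np.diff(box,axis=0); l=np.linalg.norm(e,axis=1);j=l.argmax()
    print("rect centre",np.array(q[0])/1000,"size mm",l[:2],"yaw",np.degrees(np.arctan2(e[j,1],e[j,0])),"area",A,"px bbox",cv2.boundingRect(c))
    return im,m,st
E
python3 - <<'E'
from h import *
im,m,st=seemod([.62,.221],"w3")
cv2.imwrite("pics/w3c.png",np.hstack([im[100:400,130:430],cv2.cvtColor(m,cv2.COLOR_GRAY2BGR)[100:400,130:430]]))
E
```

```text
qd 0.055314692277163034
expect px [281.1352 199.2105]
rect centre [0.6264 0.2231] size mm [28.9182 53.905 ] yaw 55.854492 area 2022.0 px bbox (269, 162, 35, 62)
```

View pics/w3c.png

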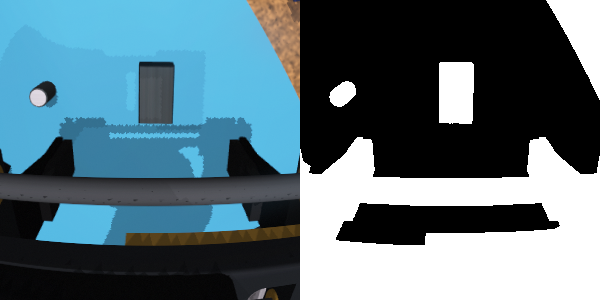

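The picture shows plain A squarely under the tool at crop (156,92). Its far end face is a thin strip that adds about 2 mm to the measured length. I'll descend on it.

```bash
python3 - <<'E'
from h import *
goto([.6259,.2224,.0745],down(55.9))
E
```

```text
t 3.25 pos [0.6189 0.2202 0.2004] F [-0.4399 -0.166   0.0691] w 0.9970119072039116
INC [0.055 0.043 1.259] [ 0.002 -0.001  0.005]
```

Call:
play_rows([
  [[0.055, 0.043, 0.3, 0, 0, 0.005, 1], [0.055, 0.043, 0.7, 0, 0, 0.005, 1], [0.055, 0.043, 1, 0, 0, 0.005, 1]],
])

```text
time: 3.55
position: [0.6259, 0.2226, 0.1009]
tool_rot: [2.771, 1.472, 0.009]
ft_force: [-0.9, -0.4, -0.5]
grip_width: 0.999
grip_force: 0.0
```

Call:
play_rows([
  [[0, 0, 0.15, 0, 0, 0, 1], [0, 0, 0.255, 0, 0, 0, 1], [0, 0, 0.255, 0, 0, 0, 1]],
])

```text
time: 3.85
position: [0.6254, 0.2245, 0.075]
tool_rot: [2.77, 1.477, 0.006]
ft_force: [-0.0, -0.1, 0.6]
grip_width: 1.003
grip_force: 0.0
```

```bash
python3 - <<'E'
from h import *
goto([.6259,.2224,.0745],down(55.9))
E
```

```text
t 3.85 pos [0.6254 0.2245 0.075 ] F [-0.03   -0.08    0.5925] w 1.0031594533526884
INC [-0.015  0.016  0.005] [ 0.002 -0.002  0.003]
```

Call:
play_rows([
  [[-0.015, 0.016, 0.005, 0, 0, 0, -1], [-0.015, 0.016, 0.005, 0, 0, 0, -1], [-0.015, 0.016, 0.005, 0, 0, 0, -1], [-0.015, 0.016, 0.005, 0, 0, 0, -1], [-0.015, 0.016, 0.005, 0, 0, 0, -1], [-0.015, 0.016, 0.005, 0, 0, 0, -1]],
], squeeze=40)

```text
time: 4.45
position: [0.6257, 0.2234, 0.0742]
tool_rot: [2.77, 1.48, 0.006]
ft_force: [0.3, -0.6, -0.5]
grip_width: 0.54
grip_force: 0.0
```

Call:
play_rows([
  [[0, 0, -0.3, 0, 0, 0, -1], [0, 0, -0.7, 0, 0, 0, -1], [0, 0, -1, 0, 0, 0, -1]],
])

```text
time: 4.75
position: [0.6255, 0.2237, 0.1762]
tool_rot: [2.77, 1.48, 0.008]
ft_force: [0.7, -0.0, -0.2]
grip_width: 0.266
grip_force: 0.0
```

Call:
play_rows([
  [[0, 0, -0.4, 0, 0, 0.08, -1], [0, 0, -0.8, 0, 0, 0.16, -1], [0, 0, -1, 0, 0, 0.24, -1]],
])

```text
time: 5.05
position: [0.6258, 0.224, 0.2787]
tool_rot: [3.001, 0.927, 0.015]
ft_force: [0.8, 1.4, -0.3]
grip_width: 0.028
grip_force: 0.0
```

```bash
python3 - <<'E'
from h import *
O=np.array([.5332,-.0197,.13]);K=chan(-4.2)
goto([.52,.05,.28],down(15))
goto(O+.12*K[:,2],K@FLIP)
print(O+.12*K[:,2],ctrl.get_state()["grip_force"])
E
```

```text
t 5.05 pos [0.6258 0.224  0.2787] F [ 0.7573  1.3861 -0.3036] w 0.027725340406786723
INC [-1.855  0.841 -0.028] [ 0.001 -0.006  0.215]
t 5.05 pos [0.6258 0.224  0.2787] F [ 0.7573  1.3861 -0.3036] w 0.027725340406786723
INC [-2.613  1.115  0.427] [-0.112  0.314  0.418]
[ 0.4734 -0.0153  0.2339] 0.0
```

Closing takes about a second, so I lifted before the fingers met. I'll go back down with the gripper half open, which is enough clearance.

Call:
play_rows([
  [[0, 0, 0.3, 0, 0, -0.08, 0.6], [0, 0, 0.6, 0, 0, -0.16, 0.6], [0, 0, 0.9, 0, 0, -0.24, 0.6], [0, 0, 0.95, 0, 0, -0.24, 0.6], [0, 0, 0.95, 0, 0, -0.24, 0.6], [0, 0, 0.95, 0, 0, -0.24, 0.6]],
])

```text
time: 5.65
position: [0.6261, 0.2237, 0.1809]
tool_rot: [2.771, 1.476, 0.01]
ft_force: [0.1, 0.1, 0.1]
grip_width: 0.492
grip_force: 0.0
```

```bash
python3 - <<'E'
from h import *
seemod([.6259,.2224],"w4")
goto([.6259,.2224,.0745],down(55.9))
E
```

```text
qd 0.011558764365495605
expect px [280.3599 209.1509]
rect centre [0.6267 0.2236] size mm [29.5734 54.607 ] yaw 55.166008 area 2272.0 px bbox (262, 174, 37, 66)
t 5.7 pos [0.6262 0.2238 0.1813] F [-0.0622  0.036   0.6398] w 0.5407681741911264
INC [-0.02  -0.     1.068] [ 0.003 -0.003  0.002]
```

Call:
play_rows([
  [[-0.01, 0, 0.3, 0, 0, 0.006, 0.15], [-0.01, 0, 0.65, 0, 0, 0.006, 0.15], [-0.01, 0, 0.98, 0, 0, 0.006, 0.15]],
])

```text
time: 6.0
position: [0.6265, 0.2229, 0.0824]
tool_rot: [2.777, 1.464, 0.012]
ft_force: [0.2, -0.4, -0.1]
grip_width: 0.575
grip_force: 0.0
```

Call:
play_rows([
  [[0, 0, 0.09, 0, 0, 0, 0.15], [0, 0, 0.09, 0, 0, 0, -1], [0, 0, 0.09, 0, 0, 0, -1], [0, 0, 0.09, 0, 0, 0, -1], [0, 0, 0.09, 0, 0, 0, -1], [0, 0, 0.09, 0, 0, 0, -1]],
], squeeze=40)

```text
time: 6.6
position: [0.6259, 0.2228, 0.0735]
tool_rot: [2.776, 1.466, 0.009]
ft_force: [-0.6, 0.2, 4.7]
grip_width: 0.338
grip_force: 40.0
```

Call:
play_rows([
  [[0, 0, -0.2, 0, 0, 0, -1], [0, 0, -0.6, 0, 0, 0, -1], [0, 0, -1, 0, 0, 0, -1]],
])

```text
time: 6.9
position: [0.6238, 0.2221, 0.172]
tool_rot: [2.777, 1.467, 0.001]
ft_force: [1.6, -0.4, -0.1]
grip_width: 0.341
grip_force: 40.0
```

Call:
play_rows([
  [[-0.1, 0, -0.4, 0, 0, 0.08, -1], [-0.5, 0.2, -0.8, 0, 0, 0.16, -1], [-0.9, 0.3, -1, 0, 0, 0.24, -1]],
])

```text
time: 7.2
position: [0.6002, 0.1367, 0.2719]
tool_rot: [3.005, 0.918, 0.012]
ft_force: [0.0, -0.9, -0.5]
grip_width: 0.346
grip_force: 40.0
```

```bash
cat >> h.py <<'E'
O=np.array([.5332,-.0197,.13]);K=chan(-4.2)
def ch():
    st=ctrl.get_state(); R=Ro.from_rotvec(st["tool_rot"]).as_matrix()
    print("TCP in channel mm",K.T@(st["position"]-O)*1000,"rot err deg",np.degrees(Ro.from_matrix((K@FLIP).T@R).as_rotvec()),"F ch",K.T@st["ft_force"],"grip",st["grip_width"],st["grip_force"],"j2",st["joint_positions"][1])
E
python3 - <<'E'
from h import *
goto([.52,.05,.28],down(15))
goto(O+.125*K[:,2],K@FLIP); ch()
E
```

```text
t 7.2 pos [0.6002 0.1367 0.2719] F [ 0.0047 -0.9224 -0.459 ] w 0.3462946452597036
INC [-1.149  0.271 -0.088] [ 0.001 -0.005  0.211]
t 7.2 pos [0.6002 0.1367 0.2719] F [ 0.0047 -0.9224 -0.459 ] w 0.3462946452597036
INC [-1.923  0.535  0.324] [-0.111  0.316  0.414]
TCP in channel mm [118.9397 160.8792  95.2269] rot err deg [ 10.0016 -28.43   -37.266 ] F ch [-0.1669 -0.9195 -0.4336] grip 0.3462946452597036 39.990395307540894 j2 0.2789510862864297
```

Call:
play_rows([
  [[-0.35, 0.1, -0.05, 0, 0.02, 0.08, -1], [-0.7, 0.2, -0.1, 0, 0.05, 0.16, -1], [-1, 0.3, -0.1, -0.02, 0.1, 0.24, -1]],
])

```text
time: 7.5
position: [0.5336, 0.0526, 0.2797]
tool_rot: [-3.098, -0.327, -0.258]
ft_force: [1.0, -0.8, 0.3]
grip_width: 0.339
grip_force: 40.0
```

```bash
python3 - <<'E'
from h import *
goto(O+.125*K[:,2],K@FLIP); ch()
E
```

```text
t 7.5 pos [0.5336 0.0526 0.2797] F [ 1.0231 -0.8015  0.2647] w 0.33926735513740713
INC [-0.813  0.53   0.285] [-0.061  0.226  0.171]
TCP in channel mm [ 70.5928  72.0979 132.087 ] rot err deg [  5.454  -20.3473 -15.413 ] F ch [ 1.0669 -0.7244 -0.3103] grip 0.33926735513740713 39.990389943122864 j2 -0.00305390441815108
```

Call:
play_rows([
  [[-0.2, 0.15, 0.0, -0.01, 0.05, 0.04, -1], [-0.45, 0.3, 0.05, -0.03, 0.12, 0.09, -1], [-0.65, 0.45, 0.15, -0.05, 0.18, 0.14, -1], [-0.81, 0.53, 0.28, -0.06, 0.226, 0.17, -1], [-0.81, 0.53, 0.28, -0.06, 0.226, 0.17, -1], [-0.81, 0.53, 0.28, -0.06, 0.226, 0.17, -1]],
])

```text
time: 8.1
position: [0.4799, -0.0122, 0.2358]
tool_rot: [3.021, -0.091, 0.795]
ft_force: [1.6, -0.1, -0.0]
grip_width: 0.345
grip_force: 40.0
```

```bash
python3 - <<'E'
from h import *
goto(O+.125*K[:,2],K@FLIP); ch()
st=ctrl.get_state(); print(st["joint_positions"],st["qd"])
im=ctrl.get_image("wrist")[:,:,::-1].copy(); cv2.imwrite("pics/w5.png",im)
big=cv2.resize(im[20:270,180:380],None,fx=2.4,fy=2.4,interpolation=cv2.INTER_CUBIC)
draw(big,O,K,st,2.4,[180,20]); cv2.imwrite("pics/c5.png",big)
E
```

```text
t 8.1 pos [ 0.4799 -0.0122  0.2358] F [ 1.5617 -0.0547 -0.0091] w 0.3450104168068546
INC [-0.065  0.035 -0.065] [-0.003  0.006  0.007]
TCP in channel mm [  6.436    3.5715 118.5022] rot err deg [ 0.2828 -0.5075 -0.6664] F ch [ 1.3478  0.0598 -0.7887] grip 0.3450104168068546 39.99511778354645 j2 -0.30087264984677775
[ 0.1227 -0.3009 -0.1645  2.2703  0.0096  0.6563 -1.6845] [ 0.022  -0.0073 -0.0336 -0.0735 -0.0017 -0.0092 -0.0008]
```

View pics/c5.png

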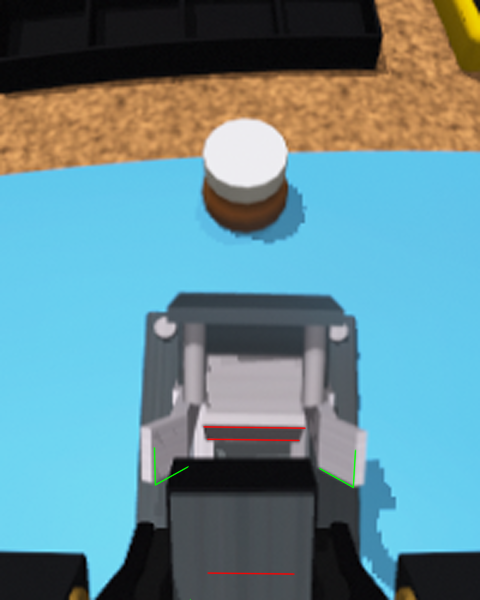

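The overlay agrees with the magazine at the rim flanges, at crop (155,483) and (354,486). The held module sits about 1 mm to one side of tool y=0 in the camera, so I'll take that as camera bias and shift the channel y by +1 mm.

```bash
sed -i 's/-.0197,.13\]);K/-.0187,.13]);K/' h.py; python3 - <<'E'
from h import *
ch()
for z in(.108,.085): goto(O+z*K[:,2],K@FLIP)
E
```

```text
TCP in channel mm [  8.5396   2.8682 119.365 ] rot err deg [ 0.2868 -0.3183 -0.6717] F ch [0.7235 0.1818 0.3829] grip 0.3411053963418091 39.995017647743225 j2 -0.30107710922903796
t 8.15 pos [ 0.4813 -0.012   0.2376] F [0.4473 0.1495 0.6933] w 0.3411053963418091
INC [-0.085  0.028  0.114] [-0.003  0.004  0.007]
t 8.15 pos [ 0.4813 -0.012   0.2376] F [0.4473 0.1495 0.6933] w 0.3411053963418091
INC [-0.084  0.029  0.344] [-0.003  0.004  0.007]
```

Call:
play_rows([
  [[-0.04, 0.015, 0.05, 0, 0, 0, -1], [-0.085, 0.03, 0.11, 0, 0.004, 0.007, -1], [-0.085, 0.03, 0.11, 0, 0.004, 0.007, -1], [-0.085, 0.03, 0.11, 0, 0.004, 0.007, -1]],
])

```text
time: 8.55
position: [0.4776, -0.0165, 0.2214]
tool_rot: [3.019, -0.113, 0.805]
ft_force: [0.2, -0.2, -1.1]
grip_width: 0.341
grip_force: 40.0
```

```bash
python3 - <<'E'
from h import *
ch()
for z in(.108,.075): goto(O+z*K[:,2],K@FLIP)
E
```

```text
TCP in channel mm [ -2.4255  -1.8263 106.9654] rot err deg [ 0.1799 -0.136   0.1234] F ch [-0.3312 -0.1444 -1.0915] grip 0.34136838806411096 39.99505341053009 j2 -0.29320666993609545
t 8.55 pos [ 0.4776 -0.0165  0.2214] F [ 0.2477 -0.163  -1.1109] w 0.34136838806411096
INC [ 0.024 -0.018 -0.01 ] [-0.002  0.002 -0.001]
t 8.55 pos [ 0.4776 -0.0165  0.2214] F [ 0.2477 -0.163  -1.1109] w 0.34136838806411096
INC [ 0.025 -0.017  0.32 ] [-0.002  0.002 -0.001]
```

Call:
play_rows([
  [[0.02, -0.015, 0.05, 0, 0, 0, -1], [0.02, -0.015, 0.1, 0, 0, 0, -1], [0.02, -0.015, 0.1, 0, 0, 0, -1], [0.02, -0.015, 0.1, 0, 0, 0, -1]],
])

```text
time: 8.95
position: [0.4844, -0.0153, 0.2135]
tool_rot: [3.019, -0.112, 0.805]
ft_force: [-0.1, -0.1, 0.4]
grip_width: 0.337
grip_force: 40.0
```

```bash
python3 - <<'E'
from h import *
ch()
ctrl.get_image("side");ch();ctrl.get_image("side");ch()
E
```

```text
TCP in channel mm [-0.6385 -0.1368 96.7323] rot err deg [ 0.1964 -0.1645  0.1121] F ch [ 0.0919 -0.1055  0.4125] grip 0.33690034832588794 39.99506056308746 j2 -0.265466719730898
TCP in channel mm [-0.5193 -0.1631 96.9046] rot err deg [ 0.1947 -0.141   0.1121] F ch [-0.3395 -0.5178  0.0013] grip 0.3410651861296235 39.99493360519409 j2 -0.26588850769114
TCP in channel mm [-0.439  -0.181  96.9794] rot err deg [ 0.1938 -0.1269  0.116 ] F ch [-0.3744 -0.8529 -0.5435] grip 0.341031362553867 39.995012283325195 j2 -0.26605950677312085
```

Call:
play_rows([
  [[0.004, 0, 0.1, 0, 0, 0, -1], [0.004, 0, 0.2, 0, 0, 0, -1], [0.004, 0, 0.25, 0, 0, 0, -1], [0.004, 0, 0.25, 0, 0, 0, -1]],
])

```text
time: 9.45
position: [0.4976, -0.0161, 0.1916]
tool_rot: [3.019, -0.112, 0.805]
ft_force: [2.3, 0.2, -2.4]
grip_width: 0.34
grip_force: 40.0
```

```bash
python3 - <<'E'
from h import *
ch()
E
```

```text
TCP in channel mm [-0.138   0.0118 71.19  ] rot err deg [ 0.2079 -0.152   0.1211] F ch [ 0.7441  0.3195 -3.223 ] grip 0.3401630484318399 39.99630868434906 j2 -0.20218898833448676
```

Call:
play_rows([
  [[0, 0, 0.08, 0, 0, 0, -1], [0, 0, 0.14, 0, 0, 0, -1], [0, 0, 0.19, 0, 0, 0, -1], [0, 0, 0.23, 0, 0, 0, -1], [0, 0, 0.245, 0, 0, 0, -1], [0, 0, 0.245, 0, 0, 0, -1]],
])

```text
time: 10.05
position: [0.5095, -0.017, 0.1708]
tool_rot: [3.019, -0.112, 0.805]
ft_force: [-1.3, -0.3, 2.7]
grip_width: 0.34
grip_force: 40.0
```

```bash
python3 - <<'E'
from h import *
ch()
E
```

```text
TCP in channel mm [-0.1968 -0.0848 47.184 ] rot err deg [ 0.1912 -0.136   0.1172] F ch [ 0.2628 -0.4342  3.002 ] grip 0.3400856923002737 39.99987602233887 j2 -0.14133036012379346
```

Call:
play_rows([
  [[0, 0, 0.02, 0, 0, 0, -1], [0, 0, 0.02, 0, 0, 0, -1], [0, 0, 0.02, 0, 0, 0, 0.2], [0, 0, 0.02, 0, 0, 0, 0.2], [0, 0, 0.02, 0, 0, 0, 0.2], [0, 0, 0.02, 0, 0, 0, 0.2], [0, 0, 0.02, 0, 0, 0, 0.2]],
])

```text
time: 10.75
position: [0.5102, -0.017, 0.1692]
tool_rot: [3.019, -0.112, 0.805]
ft_force: [0.1, -0.8, -0.2]
grip_width: 0.589
grip_force: 0.0
```

Call:
play_rows([
  [[0, 0, -0.2, 0, 0, 0, 0.2], [0, 0, -0.5, 0, 0, 0, 0.2], [0, 0, -0.7, 0, 0, 0, 0.2], [0, 0, -0.7, 0, 0, 0, 0.2]],
])

```text
time: 11.15
position: [0.4785, -0.0147, 0.2298]
tool_rot: [3.019, -0.113, 0.805]
ft_force: [0.7, -0.3, 1.2]
grip_width: 0.599
grip_force: 0.0
```

```bash
python3 - <<'E'
from h import *
ch()
st=ctrl.get_state()
im=ctrl.get_image("wrist")[:,:,::-1].copy(); cv2.imwrite("pics/w6.png",im)
big=cv2.resize(im[60:290,180:380],None,fx=2.6,fy=2.6,interpolation=cv2.INTER_CUBIC)
cv2.imwrite("pics/c6.png",big)
goto([.46,.10,.26],down(20)); goto([.4174,.2395,.2],down(27))
E
```

```text
TCP in channel mm [  2.4203   0.0011 113.8446] rot err deg [ 0.1994 -0.1534  0.1264] F ch [ 1.2713 -0.2888  0.6782] grip 0.5986537822077259 0.0 j2 -0.30075558567302285
t 11.2 pos [ 0.4783 -0.0147  0.2293] F [-0.6187  0.3134  0.9625] w 0.6004845462577291
INC [-0.081 -1.132 -0.395] [ 0.068 -0.327 -0.263]
t 11.2 pos [ 0.4783 -0.0147  0.2293] F [-0.6187  0.3134  0.9625] w 0.6004845462577291
INC [-0.839 -2.489 -0.133] [ 0.088 -0.324 -0.339]
```

View pics/c6.png

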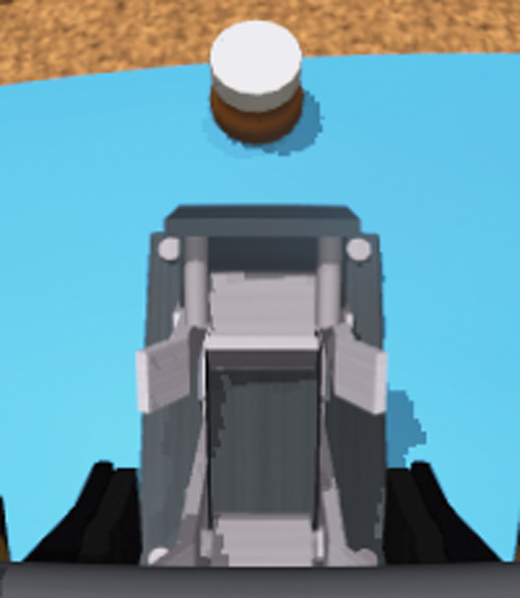

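Plain A is in with both lips closed over it: back lip at (262,345), front lip at (262,525) in the crop. Now for plain B.

Call:
play_rows([
  [[0.2, -0.2, -0.4, 0, -0.1, 0, 0.3], [0.25, -0.5, -0.5, 0, -0.2, -0.08, 0.3], [0.1, -0.8, -0.45, 0.03, -0.29, -0.17, 0.3], [-0.05, -1, -0.4, 0.07, -0.32, -0.26, 0.3]],
])

```text
time: 11.6
position: [0.4622, 0.0893, 0.2626]
tool_rot: [3.109, 0.374, 0.128]
ft_force: [0.6, -1.2, -0.5]
grip_width: 0.647
grip_force: 0.0
```

```bash
python3 - <<'E'
from h import *
goto([.4174,.2395,.2],down(27))
E
```

```text
t 11.6 pos [0.4622 0.0893 0.2626] F [ 0.6008 -1.2442 -0.5093] w 0.6467750646113927
INC [-0.128 -1.576  0.591] [ 0.017 -0.049 -0.148]
```

Call:
play_rows([
  [[0, -0.4, 0.1, 0, -0.02, -0.05, 0.2], [-0.05, -0.8, 0.2, 0.01, -0.04, -0.1, 0.2], [-0.1, -1, 0.4, 0.017, -0.049, -0.148, 0.2]],
])

```text
time: 11.9
position: [0.4315, 0.1856, 0.2192]
tool_rot: [-3.053, -0.735, -0.004]
ft_force: [0.4, -0.7, -0.6]
grip_width: 0.607
grip_force: 0.0
```

Call:
play_rows([
  [[0, -0.3, 0.1, 0, 0, 0, 0.2], [0, -0.57, 0.18, 0, 0, 0, 0.2], [0, -0.57, 0.18, 0, 0, 0, 0.2], [0, -0.57, 0.18, 0, 0, 0, 0.2]],
])

```text
time: 12.3
position: [0.406, 0.2327, 0.2005]
tool_rot: [3.055, 0.726, 0.0]
ft_force: [0.7, -0.9, 0.4]
grip_width: 0.597
grip_force: 0.0
```

```bash
python3 - <<'E'
from h import *
seemod([.4174,.2395],"w7")
goto([.4174,.2395,.0742],down(27))
E
```

```text
qd 0.029275564458851155
expect px [278.0764 185.3069]
rect centre [0.4237 0.2407] size mm [29.183  53.0347] yaw 26.016405 area 2044.0 px bbox (263, 147, 35, 62)
t 12.35 pos [0.4066 0.232  0.2009] F [ 0.1355 -0.1882  0.4433] w 0.6027515737111313
INC [ 0.13  -0.02   1.267] [ 0.001 -0.    -0.004]
```

```bash
python3 - <<'E'
from h import *
goto([.423,.2404,.0742],down(26))
E
```

```text
t 12.35 pos [0.4066 0.232  0.2009] F [ 0.1355 -0.1882  0.4433] w 0.6027515737111313
INC [ 0.184 -0.003  1.267] [ 0.001 -0.     0.007]
```

Call:
play_rows([
  [[0.1, 0, 0.3, 0, 0, 0.007, 0.2], [0.184, 0, 0.65, 0, 0, 0.007, 0.2], [0.184, 0, 1, 0, 0, 0.007, 0.2], [0.184, 0, 1, 0, 0, 0.007, 0.2]],
])

```text
time: 12.75
position: [0.4207, 0.2378, 0.0972]
tool_rot: [3.059, 0.703, -0.013]
ft_force: [-0.3, -0.7, -1.2]
grip_width: 0.599
grip_force: 0.0
```

```bash
python3 - <<'E'
from h import *
seemod([.423,.2404],"w8")
goto([.423,.2404,.0742],down(26))
E
```

```text
qd 0.06200389273424473
expect px [276.7327 244.7587]
rect centre [0.5385 0.2781] size mm [17.979  23.0811] yaw 18.343437 area 1160.0 px bbox (291, 0, 38, 41)
t 12.8 pos [0.422  0.239  0.0996] F [0.7371 1.4942 0.5754] w 0.6008879800318188
INC [ 0.017 -0.009  0.254] [ 0.001  0.003 -0.001]
```

Call:
play_rows([
  [[0.015, -0.01, 0.12, 0, 0, 0, 0.2], [0.015, -0.01, 0.25, 0, 0, 0, 0.2], [0.015, -0.01, 0.25, 0, 0, 0, -1], [0.015, -0.01, 0.25, 0, 0, 0, -1], [0.015, -0.01, 0.25, 0, 0, 0, -1], [0.015, -0.01, 0.25, 0, 0, 0, -1], [0.015, -0.01, 0.25, 0, 0, 0, -1], [0.015, -0.01, 0.25, 0, 0, 0, -1]],
], squeeze=40)

```text
time: 13.6
position: [0.424, 0.2425, 0.0767]
tool_rot: [3.06, 0.707, 0.002]
ft_force: [-1.1, -0.6, 4.2]
grip_width: 0.344
grip_force: 40.0
```

```bash
python3 - <<'E'
from h import *
for i in range(3):
    st=ctrl.get_state();print(st["position"],st["ft_force"],st["grip_force"],st["joint_positions"]);ctrl.get_image("side")
E
```

```text
[0.424  0.2425 0.0767] [-1.0885 -0.5962  4.217 ] 39.99988675117493 [-0.1776  0.2351 -0.43    2.0532  0.1281  0.8769 -1.796 ]
[0.4241 0.2426 0.0767] [-0.7207 -0.1753  4.0652] 40.00009596347809 [-0.1777  0.2351 -0.43    2.0531  0.1281  0.877  -1.7959]
[0.4241 0.2426 0.0767] [-0.8451 -0.6998  4.5203] 40.00036060810089 [-0.1777  0.2351 -0.43    2.0531  0.1281  0.877  -1.796 ]
```

Call:
play_rows([
  [[0, 0, -0.2, 0, 0, 0, -1], [0, 0, -0.6, 0, 0, 0, -1], [0, 0, -1, 0, 0, 0, -1]],
])

```text
time: 14.05
position: [0.4226, 0.2419, 0.1762]
tool_rot: [3.06, 0.707, -0.004]
ft_force: [1.4, 0.3, -0.2]
grip_width: 0.342
grip_force: 40.0
```

Call:
play_rows([
  [[0.1, 0.2, -0.4, 0, 0, 0.03, -1], [0.35, 0.6, -0.8, 0, 0, 0.07, -1], [0.6, 1, -1, 0, 0, 0.12, -1]],
])

```text
time: 14.35
position: [0.5124, 0.1856, 0.2736]
tool_rot: [3.114, 0.416, 0.006]
ft_force: [1.1, 1.5, -0.6]
grip_width: 0.339
grip_force: 40.0
```

```bash
python3 - <<'E'
from h import *
goto([.50,.05,.27],chan(0,12)@FLIP)
goto(O+.115*K[:,2],K@FLIP); ch()
E
```

```text
t 14.35 pos [0.5124 0.1856 0.2736] F [ 1.061   1.4772 -0.6496] w 0.3393818216915706
INC [-0.475  1.276  0.034] [-0.018  0.13   0.169]
t 14.35 pos [0.5124 0.1856 0.2736] F [ 1.061   1.4772 -0.6496] w 0.3393818216915706
INC [-0.879  1.834  0.437] [-0.056  0.327  0.211]
TCP in channel mm [ 40.8172 202.2176 142.1932] rot err deg [  5.084  -29.4747 -18.9734] F ch [ 0.4979  1.551  -1.0376] grip 0.3393818216915706 39.996623396873474 j2 0.12421537293313487
```

Call:
play_rows([
  [[-0.1, 0.35, 0, 0, 0.04, 0.06, -1], [-0.2, 0.7, -0.05, -0.01, 0.08, 0.12, -1], [-0.35, 1, -0.05, -0.02, 0.13, 0.18, -1]],
])

```text
time: 14.65
position: [0.5052, 0.0769, 0.2755]
tool_rot: [3.12, -0.037, 0.327]
ft_force: [0.1, -0.7, -0.4]
grip_width: 0.34
grip_force: 40.0
```

```bash
python3 - <<'E'
from h import *
goto(O+.002*K[:,0]+.112*K[:,2],K@FLIP); ch()
E
```

```text
t 14.65 pos [0.5052 0.0769 0.2755] F [ 0.1194 -0.7368 -0.4391] w 0.33958994114767743
INC [-0.333  0.921  0.418] [-0.01  0.2   0.03]
TCP in channel mm [ 42.4948  93.2891 143.5273] rot err deg [  0.8965 -18.012   -2.6849] F ch [-0.0697 -0.726  -0.4668] grip 0.33958994114767743 39.99575614929199 j2 -0.08314792790327652
```

Call:
play_rows([
  [[-0.05, 0.3, 0.0, 0, 0.05, 0.01, -1], [-0.12, 0.6, 0.05, 0, 0.1, 0.02, -1], [-0.2, 0.85, 0.15, -0.01, 0.16, 0.03, -1], [-0.3, 0.92, 0.3, -0.01, 0.2, 0.03, -1], [-0.33, 0.92, 0.4, -0.01, 0.2, 0.03, -1], [-0.33, 0.92, 0.4, -0.01, 0.2, 0.03, -1]],
])

```text
time: 15.25
position: [0.4768, -0.0122, 0.228]
tool_rot: [3.018, -0.102, 0.796]
ft_force: [0.5, -0.2, 0.3]
grip_width: 0.345
grip_force: 40.0
```

```bash
python3 - <<'E'
from h import *
goto(O+.002*K[:,0]+.1*K[:,2],K@FLIP); ch()
st=ctrl.get_state(); im=ctrl.get_image("wrist")[:,:,::-1].copy(); cv2.imwrite("pics/w9.png",im)
w5=cv2.imread("pics/w5.png")
# brightness profile down the module's middle column, both pictures
for n,i in(("A",w5),("B",im)):
    g=cv2.cvtColor(i,cv2.COLOR_BGR2GRAY); print(n,g[200:236,276:286].mean(1).astype(int)); 
    row=g[250:256].mean(0)[235:330].astype(int); print(row)
E
```

```text
t 15.25 pos [ 0.4768 -0.0122  0.228 ] F [ 0.5343 -0.2102  0.2701] w 0.3450683383558499
INC [0.022 0.024 0.132] [-0.001  0.005  0.003]
TCP in channel mm [ -0.1499   2.3942 113.2246] rot err deg [ 0.113  -0.4341 -0.3124] F ch [ 0.6099 -0.1705 -0.0402] grip 0.3450683383558499 39.99869406223297 j2 -0.30069531972956093
A [70 69 69 88 83 75 74 74 74 74 59 27 11 12 11 11 11 11 11 11 11 11 11 17
 18 42 53 70 74 74 74 74 74 74 74 74]
[ 9 10  9 10  9  9 14 18 18 19 18 18 19 19 19 17 38 72 77 78 78 77 78 77
 78 78 76 76 75 75 75 77 79 78 78 78 79 80 79 78 78 77 77 74 73 73 74 74
 74 76 76 77 77 77 77 76 75 75 76 77 76 77 77 78 77 77 78 76 74 73 73 74
 75 77 63 28 18 18 19 19 19 19 19 18 17 13 10  9 10 10 10  9  9 12 34]
B [48 48 55 69 75 77 77 77 77 77 77 53 22 11 12 11 11 11 11 11 11 11 11 12
 17 24 43 58 71 74 74 75 75 74 74 74]
[ 9 10 10  9  9  9 13 18 19 19 18 19 19 19 18 17 17 54 75 78 77 78 78 78
 78 78 78 76 76 75 76 78 79 79 78 78 80 80 79 78 78 78 78 75 74 74 74 74
 75 76 76 77 78 78 78 77 76 75 76 77 77 76 77 78 78 78 78 76 74 73 74 76
 77 71 45 13 17 19 19 19 18 19 19 19 18 13  9  9  9  9  9  9  9 12 33]
```

Call:
play_rows([
  [[0.014, 0.024, 0.06, 0, 0.005, 0.003, -1], [0.014, 0.024, 0.14, 0, 0.005, 0.003, -1], [0.014, 0.024, 0.14, 0, 0.005, 0.003, -1], [0.014, 0.024, 0.14, 0, 0.005, 0.003, -1]],
])

```text
time: 15.7
position: [0.4867, -0.0152, 0.2185]
tool_rot: [3.014, -0.109, 0.815]
ft_force: [0.6, -0.1, -1.4]
grip_width: 0.339
grip_force: 40.0
```

```bash
python3 - <<'E'
from h import *
goto(O+.0012*K[:,0]+.072*K[:,2],K@FLIP); ch()
E
```

```text
t 15.7 pos [ 0.4867 -0.0152  0.2185] F [ 0.589  -0.0648 -1.426 ] w 0.3385284293977949
INC [-0.028  0.002  0.28 ] [-0.001 -0.003  0.   ]
TCP in channel mm [  3.8859   0.1032 100.0033] rot err deg [ 0.1349  0.2646 -0.0406] F ch [-0.2002 -0.0215 -1.531 ] grip 0.3385284293977949 39.99850809574127 j2 -0.26953508347545035
```

Call:
play_rows([
  [[-0.028, 0, 0.03, 0, 0, 0, -1], [-0.028, 0, 0.05, 0, 0, 0, -1], [-0.028, 0, 0.15, 0, 0, 0, -1], [-0.028, 0, 0.23, 0, 0, 0, -1], [-0.028, 0, 0.26, 0, 0, 0, -1], [-0.028, 0, 0.26, 0, 0, 0, -1]],
])

```text
time: 16.3
position: [0.4979, -0.016, 0.1947]
tool_rot: [3.014, -0.109, 0.818]
ft_force: [1.2, -0.2, 1.2]
grip_width: 0.339
grip_force: 40.0
```

```bash
python3 - <<'E'
from h import *
goto(O+.0012*K[:,0]+.047*K[:,2],K@FLIP); ch()
E
```

```text
t 16.3 pos [ 0.4979 -0.016   0.1947] F [ 1.2367 -0.2239  1.1699] w 0.33938349028217096
INC [-0.007  0.001  0.268] [-0.002 -0.004  0.   ]
TCP in channel mm [ 1.7283  0.0597 73.7618] rot err deg [ 0.139   0.3572 -0.0217] F ch [ 1.6673 -0.1327  0.3883] grip 0.33938349028217096 39.998669028282166 j2 -0.20972071765921566
```

Call:
play_rows([
  [[-0.006, 0, 0.08, 0, 0, 0, -1], [-0.006, 0, 0.14, 0, 0, 0, -1], [-0.006, 0, 0.19, 0, 0, 0, -1], [-0.006, 0, 0.23, 0, 0, 0, -1], [-0.006, 0, 0.27, 0, 0, 0, -1], [-0.006, 0, 0.27, 0, 0, 0, -1]],
])

```text
time: 16.9
position: [0.5109, -0.017, 0.1712]
tool_rot: [3.014, -0.109, 0.818]
ft_force: [-0.3, -0.0, 4.9]
grip_width: 0.341
grip_force: 40.0
```

```bash
python3 - <<'E'
from h import *
ch()
E
```

```text
TCP in channel mm [ 1.2783  0.0369 46.8659] rot err deg [ 0.1326  0.3679 -0.0339] F ch [ 2.1591 -0.057   4.3632] grip 0.3405802550541067 39.99819338321686 j2 -0.1419753928351166
```

Call:
play_rows([
  [[0, 0, 0.015, 0, 0, 0, -1], [0, 0, 0.015, 0, 0, 0, -1], [0, 0, 0.015, 0, 0, 0, 0.2], [0, 0, 0.015, 0, 0, 0, 0.2], [0, 0, 0.015, 0, 0, 0, 0.2], [0, 0, 0.015, 0, 0, 0, 0.2], [0, 0, 0.015, 0, 0, 0, 0.2]],
])

```text
time: 17.6
position: [0.5106, -0.0171, 0.1694]
tool_rot: [3.014, -0.109, 0.815]
ft_force: [-0.0, 0.2, -0.3]
grip_width: 0.589
grip_force: 0.0
```

Call:
play_rows([
  [[0, 0, -0.2, 0, 0, 0, 0.2], [0, 0, -0.5, 0, 0, 0, 0.2], [0, 0, -0.67, 0, 0, 0, 0.2], [0, 0, -0.67, 0, 0, 0, 0.2]],
])

```text
time: 18.0
position: [0.479, -0.0147, 0.2276]
tool_rot: [3.014, -0.109, 0.816]
ft_force: [-0.5, -0.3, 0.1]
grip_width: 0.601
grip_force: 0.0
```

```bash
python3 - <<'E'
from h import *
ch()
st=ctrl.get_state(); im=ctrl.get_image("wrist")[:,:,::-1].copy(); cv2.imwrite("pics/w10.png",im)
a=cv2.cvtColor(cv2.imread("pics/w6.png"),cv2.COLOR_BGR2GRAY);b=cv2.cvtColor(im,cv2.COLOR_BGR2GRAY)
T=a[130:280,225:335]; r=cv2.matchTemplate(b,T,cv2.TM_CCOEFF_NORMED); print(cv2.minMaxLoc(r))
for g in(a,b): print(g[165:285:2,276:286].mean(1).astype(int))
goto([.46,-.12,.27],down(20)); goto([.4474,-.277,.2],down(70))
E
```

```text
TCP in channel mm [  1.7081   0.0103 111.7048] rot err deg [ 0.1275  0.278  -0.0216] F ch [-0.366 -0.324  0.325] grip 0.6008350732417165 0.0 j2 -0.30071180675438736
(-0.36566734313964844, 0.9717840552330017, (93, 0), (225, 131))
[101 152 177 177 174 174 176 175 173 175 179 178 193 206 206  69  71  69
  79  46  46  64  75  75  76  75  76  75  76  75  75  75  76  76  75  76
  76  76  76  76  76  76  76  76  76  76  93 130 170 167 170 169 168 172
 173 171 171  51  65  75]
[ 89 132 178 178 176 173 176 177 175 175 179 180 181 206 206 110  71  69
  69  56  47  47  73  75  76  76  75  76  76  75  76  75  75  76  75  76
  76  76  76  76  76  76  76  76  76  76  76 110 146 170 168 170 169 169
 173 172 172  50  66  75]
t 18.05 pos [ 0.4788 -0.0147  0.2271] F [ 0.5899  0.8706 -0.0157] w 0.5984919461101657
INC [ 0.12   1.063 -0.428] [ 0.07  -0.332 -0.262]
t 18.05 pos [ 0.4788 -0.0147  0.2271] F [ 0.5899  0.8706 -0.0157] w 0.5984919461101657
INC [-0.243  2.639  0.168] [ 0.216 -0.288 -0.803]
```

The picture is practically identical to the one after plain A (match 0.97, same lip profile), so plain B is in too. Next is the finned module.

Call:
play_rows([
  [[0.2, 0.2, -0.4, 0, -0.1, 0, 0.3], [0.25, 0.5, -0.5, 0, -0.2, -0.08, 0.3], [0.2, 0.8, -0.45, 0.03, -0.29, -0.17, 0.3], [0.12, 1, -0.43, 0.07, -0.33, -0.26, 0.3]],
])

```text
time: 18.45
position: [0.461, -0.1161, 0.271]
tool_rot: [3.104, 0.363, 0.129]
ft_force: [0.2, -0.9, -0.7]
grip_width: 0.652
grip_force: 0.0
```

```bash
python3 - <<'E'
from h import *
goto([.4474,-.277,.2],down(70))
E
```

```text
t 18.45 pos [ 0.461  -0.1161  0.271 ] F [ 0.2116 -0.8755 -0.6832] w 0.6519382033659687
INC [-0.561  1.518  0.702] [ 0.039 -0.039 -0.629]
```

Call:
play_rows([
  [[-0.1, 0.25, 0.1, 0.01, -0.01, -0.09, 0.2], [-0.2, 0.5, 0.15, 0.02, -0.02, -0.18, 0.2], [-0.3, 0.8, 0.2, 0.03, -0.03, -0.27, 0.2], [-0.4, 1, 0.3, 0.04, -0.04, -0.36, 0.2], [-0.5, 1, 0.4, 0.04, -0.04, -0.45, 0.2], [-0.56, 1, 0.4, 0.04, -0.04, -0.54, 0.2], [-0.56, 1, 0.4, 0.039, -0.039, -0.629, 0.2]],
])

```text
time: 19.15
position: [0.4308, -0.2246, 0.2266]
tool_rot: [-2.571, -1.803, -0.001]
ft_force: [0.4, -0.2, -0.3]
grip_width: 0.599
grip_force: 0.0
```

```bash
python3 - <<'E'
from h import *
goto([.4474,-.277,.2],down(70))
E
```

```text
t 19.15 pos [ 0.4308 -0.2246  0.2266] F [ 0.3856 -0.2386 -0.2741] w 0.5990585552270714
INC [-0.436  0.335  0.265] [-0.001 -0.001  0.001]
```

Call:
play_rows([
  [[-0.2, 0.15, 0.1, 0, 0, 0, 0.2], [-0.44, 0.33, 0.26, 0, 0, 0, 0.2], [-0.44, 0.33, 0.26, 0, 0, 0, 0.2], [-0.44, 0.33, 0.26, 0, 0, 0, 0.2], [-0.44, 0.33, 0.26, 0, 0, 0, 0.2]],
])

```text
time: 19.65
position: [0.4478, -0.2758, 0.2017]
tool_rot: [-2.574, -1.798, -0.003]
ft_force: [-0.6, 0.0, -0.3]
grip_width: 0.596
grip_force: 0.0
```

```bash
python3 - <<'E'
from h import *
seemod([.4474,-.277],"w11")
goto([.4474,-.277,.0742],down(70))
E
```

```text
qd 0.0122383875814438
expect px [280.8411 201.6538]
rect centre [ 0.4519 -0.2771] size mm [29.9384 55.0638] yaw 70.98196 area 1943.0 px bbox (269, 169, 35, 62)
t 19.7 pos [ 0.448  -0.2758  0.2021] F [ 0.2237 -0.5287 -0.668 ] w 0.6003115809854058
INC [-0.016 -0.002  1.279] [ 0.001 -0.002 -0.001]
```

```bash
python3 - <<'E'
from h import *
goto([.4514,-.2784,.0742],down(71))
E
```

```text
t 19.7 pos [ 0.448  -0.2758  0.2021] F [ 0.2237 -0.5287 -0.668 ] w 0.6003115809854058
INC [-0.016  0.04   1.279] [ 0.001 -0.002 -0.012]
```

Call:
play_rows([
  [[-0.016, 0.04, 0.3, 0, 0, -0.012, 0.2], [-0.016, 0.04, 0.65, 0, 0, -0.012, 0.2], [-0.016, 0.04, 1, 0, 0, -0.012, 0.2], [-0.016, 0.04, 1, 0, 0, -0.012, 0.2], [-0.016, 0.04, 1, 0, 0, -0.012, 0.2]],
])

```text
time: 20.2
position: [0.4513, -0.2789, 0.1025]
tool_rot: [-2.557, -1.823, -0.003]
ft_force: [-0.0, -0.4, 0.7]
grip_width: 0.607
grip_force: 0.0
```

```bash
python3 - <<'E'
from h import *
goto([.4514,-.2784,.0742],down(71))
E
```

```text
t 20.2 pos [ 0.4513 -0.2789  0.1025] F [-0.0333 -0.4497  0.6778] w 0.6072857197218232
INC [ 0.004 -0.     0.283] [ 0.    -0.001 -0.   ]
```

Call:
play_rows([
  [[0.004, 0, 0.15, 0, 0, 0, 0.2], [0.004, 0, 0.28, 0, 0, 0, 0.2], [0.004, 0, 0.28, 0, 0, 0, -1], [0.004, 0, 0.28, 0, 0, 0, -1], [0.004, 0, 0.28, 0, 0, 0, -1], [0.004, 0, 0.28, 0, 0, 0, -1], [0.004, 0, 0.28, 0, 0, 0, -1], [0.004, 0, 0.28, 0, 0, 0, -1]],
], squeeze=40)

```text
time: 21.0
position: [0.4517, -0.2793, 0.0747]
tool_rot: [2.559, 1.822, 0.004]
ft_force: [0.2, 0.6, 4.6]
grip_width: 0.339
grip_force: 40.0
```

Call:
play_rows([
  [[0, 0, -0.2, 0, 0, 0, -1], [0, 0, -0.6, 0, 0, 0, -1], [0, 0, -1, 0, 0, 0, -1]],
])

```text
time: 21.3
position: [0.4502, -0.2786, 0.1739]
tool_rot: [-2.556, -1.82, -0.001]
ft_force: [1.6, -1.2, -0.8]
grip_width: 0.343
grip_force: 40.0
```

Call:
play_rows([
  [[0.1, 0, -0.4, 0, 0, 0.08, -1], [0.3, -0.1, -0.8, 0, 0, 0.16, -1], [0.6, -0.2, -0.95, 0, 0, 0.25, -1]],
])

```text
time: 21.6
position: [0.4524, -0.2177, 0.2731]
tool_rot: [2.868, 1.273, 0.009]
ft_force: [0.7, -0.3, -0.8]
grip_width: 0.342
grip_force: 40.0
```

```bash
python3 - <<'E'
from h import *
goto([.50,-.08,.275],chan(0,10)@FLIP)
goto(O+.112*K[:,2],K@FLIP); ch()
E
```

```text
t 21.6 pos [ 0.4524 -0.2177  0.2731] F [ 0.7275 -0.2789 -0.7733] w 0.34217740034742694
INC [ 1.34  -0.57  -0.017] [-0.044  0.101  0.531]
t 21.6 pos [ 0.4524 -0.2177  0.2731] F [ 0.7275 -0.2789 -0.7733] w 0.34217740034742694
INC [ 1.672 -1.179  0.46 ] [-0.149  0.306  0.566]
TCP in channel mm [  14.3679 -204.3338  156.9056] rot err deg [ 13.4234 -27.5317 -50.8957] F ch [ 0.2594 -0.2249 -1.0427] grip 0.34217740034742694 39.97113347053528 j2 0.008865844965188944
```

Call:
play_rows([
  [[0.3, -0.1, -0.05, 0, 0.01, 0.09, -1], [0.6, -0.2, -0.05, 0, 0.03, 0.18, -1], [0.85, -0.3, -0.05, -0.01, 0.05, 0.27, -1], [1, -0.4, -0.05, -0.02, 0.07, 0.36, -1], [1, -0.45, -0.05, -0.03, 0.09, 0.45, -1], [1, -0.5, -0.05, -0.04, 0.1, 0.53, -1]],
])

```text
time: 22.2
position: [0.4801, -0.1075, 0.2736]
tool_rot: [-3.122, -0.009, -0.259]
ft_force: [-0.5, -0.2, -1.3]
grip_width: 0.336
grip_force: 40.0
```

```bash
python3 - <<'E'
from h import *
goto(O+.116*K[:,2],K@FLIP); ch()
E
```

```text
t 22.2 pos [ 0.4801 -0.1075  0.2736] F [-0.5027 -0.2015 -1.3197] w 0.33625678946956955
INC [-0.113 -0.928  0.427] [-0.022  0.228  0.046]
TCP in channel mm [ 31.5873 -92.4938 147.6184] rot err deg [  1.9951 -20.5359  -4.1521] F ch [-1.0812 -0.2378 -0.8996] grip 0.33625678946956955 39.97349739074707 j2 -0.10616265663340167
```

Call:
play_rows([
  [[0.02, -0.3, 0.0, -0.005, 0.05, 0.01, -1], [0, -0.6, 0.05, -0.01, 0.1, 0.02, -1], [-0.03, -0.85, 0.15, -0.02, 0.16, 0.04, -1], [-0.09, -0.93, 0.3, -0.022, 0.21, 0.046, -1], [-0.11, -0.93, 0.42, -0.022, 0.228, 0.046, -1], [-0.11, -0.93, 0.42, -0.022, 0.228, 0.046, -1]],
])

```text
time: 22.8
position: [0.4761, -0.0148, 0.2267]
tool_rot: [3.018, -0.102, 0.795]
ft_force: [-0.6, -0.4, -0.4]
grip_width: 0.34
grip_force: 40.0
```

```bash
python3 - <<'E'
from h import *
ch()
st=ctrl.get_state(); im=ctrl.get_image("wrist")[:,:,::-1].copy(); cv2.imwrite("pics/w12.png",im)
w5=cv2.imread("pics/w5.png")
for n,i in(("A",w5),("F",im)):
    g=cv2.cvtColor(i,cv2.COLOR_BGR2GRAY); print(n,g[200:240,276:286].mean(1).astype(int)); print(n,g[200:240,254:306].max(1).astype(int))
cv2.imwrite("pics/c12.png",np.hstack([cv2.resize(i[140:280,230:330],None,fx=4,fy=4,interpolation=cv2.INTER_CUBIC) for i in(w5,im)]))
goto(O+.098*K[:,2],K@FLIP); ch()
E
```

```text
TCP in channel mm [ -1.1836  -0.2988 112.3151] rot err deg [ 0.0792 -0.5027 -0.3048] F ch [-0.7051 -0.413  -0.0627] grip 0.3396591143328837 39.979957938194275 j2 -0.3001376609500583
A [70 69 69 88 83 75 74 74 74 74 59 27 11 12 11 11 11 11 11 11 11 11 11 17
 18 42 53 70 74 74 74 74 74 74 74 74 74 74 74 74]
A [216 216 216 216 216 216 216 216 216 216 150  53  14  13  13  13  14  13
  14  14  13  14  14  19  25  46  58  75  80  80  80  80  80  80  80  81
  81  80  80  80]
F [48 62 73 76 76 77 57 25 12 12 12 11 12 18 31 35 34 34 34 34 42 47 48 48
 49 48 49 48 48 48 48 48 48 48 48 48 48 48 47 48]
F [179 189 201 203 211 214 148  59  14  14  14  14  14  26  47  51  50  50
  51  53  69  80  81  82  81  82  82  81  82  81  81  82  82  82  82  82
  81  81  81  81]
t 22.85 pos [ 0.4777 -0.0151  0.229 ] F [0.2276 0.4684 0.112 ] w 0.34020262181449973
INC [-0.013 -0.004  0.156] [-0.001  0.003  0.003]
TCP in channel mm [  1.3382  -0.4586 113.55  ] rot err deg [ 0.0899 -0.3117 -0.2578] F ch [0.2229 0.4838 0.0007] grip 0.34020262181449973 39.97978091239929 j2 -0.3004820625108635
```

View pics/c12.png

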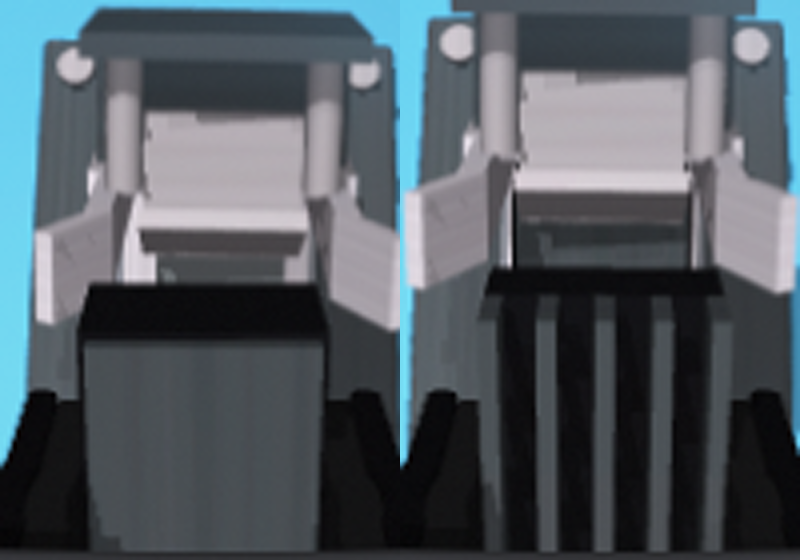

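The left half shows module A held, the right half the finned one. The finned module sits about 2 mm further towards +x in the grip (edge rows 219.5 against 225.5), so I'll offset the insertion by −1.8 mm.

Call:
play_rows([
  [[-0.02, -0.004, 0.06, 0, 0.003, 0.003, -1], [-0.025, -0.004, 0.14, 0, 0.003, 0.003, -1], [-0.025, -0.004, 0.14, 0, 0.003, 0.003, -1], [-0.025, -0.004, 0.14, 0, 0.003, 0.003, -1]],
])

```text
time: 23.25
position: [0.484, -0.0148, 0.217]
tool_rot: [3.016, -0.11, 0.812]
ft_force: [0.4, 1.0, -0.7]
grip_width: 0.343
grip_force: 40.0
```

```bash
python3 - <<'E'
from h import *
ch(); goto(O-.0018*K[:,0]+.072*K[:,2],K@FLIP)
E
```

```text
TCP in channel mm [  0.7439   0.2698 100.0597] rot err deg [0.1269 0.1272 0.0228] F ch [-0.0562  1.0707 -0.7551] grip 0.34286182568599116 39.97987747192383 j2 -0.2735249099205805
t 23.25 pos [ 0.484  -0.0148  0.217 ] F [ 0.4064  1.0438 -0.682 ] w 0.34286182568599116
INC [-0.026  0.003  0.281] [-0.001 -0.001 -0.   ]
```

Call:
play_rows([
  [[-0.026, 0.003, 0.02, 0, 0, 0, -1], [-0.026, 0.003, 0.05, 0, 0, 0, -1], [-0.026, 0.003, 0.15, 0, 0, 0, -1], [-0.026, 0.003, 0.23, 0, 0, 0, -1], [-0.026, 0.003, 0.27, 0, 0, 0, -1], [-0.026, 0.003, 0.27, 0, 0, 0, -1]],
])

```text
time: 23.85
position: [0.4957, -0.0158, 0.1921]
tool_rot: [3.015, -0.11, 0.813]
ft_force: [1.7, 0.2, -1.2]
grip_width: 0.342
grip_force: 40.0
```

```bash
python3 - <<'E'
from h import *
ch(); goto(O-.0018*K[:,0]+.0465*K[:,2],K@FLIP)
E
```

```text
TCP in channel mm [-1.4991  0.1719 72.6072] rot err deg [0.1374 0.1867 0.0096] F ch [ 0.8576  0.3248 -1.8941] grip 0.34186657164551987 39.97897803783417 j2 -0.21015894571488677
t 23.85 pos [ 0.4957 -0.0158  0.1921] F [ 1.709   0.2002 -1.2115] w 0.34186657164551987
INC [-0.004  0.002  0.261] [-0.002 -0.002 -0.   ]
```

Call:
play_rows([
  [[-0.004, 0, 0.08, 0, 0, 0, -1], [-0.004, 0, 0.14, 0, 0, 0, -1], [-0.004, 0, 0.19, 0, 0, 0, -1], [-0.004, 0, 0.23, 0, 0, 0, -1], [-0.004, 0, 0.265, 0, 0, 0, -1], [-0.004, 0, 0.265, 0, 0, 0, -1]],
])

```text
time: 24.45
position: [0.5087, -0.0169, 0.1695]
tool_rot: [3.015, -0.11, 0.814]
ft_force: [-1.1, -0.8, 5.3]
grip_width: 0.343
grip_force: 40.0
```

```bash
python3 - <<'E'
from h import *
ch()
E
```

```text
TCP in channel mm [-1.5269  0.0433 46.4686] rot err deg [0.1232 0.2277 0.0123] F ch [ 1.7062 -0.9283  5.1045] grip 0.34292551711060293 39.98135983943939 j2 -0.14350009159842456
```

Call:
play_rows([
  [[0, 0, 0.015, 0, 0, 0, -1], [0, 0, 0.015, 0, 0, 0, -1], [0, 0, 0.015, 0, 0, 0, 0.2], [0, 0, 0.015, 0, 0, 0, 0.2], [0, 0, 0.015, 0, 0, 0, 0.2], [0, 0, 0.015, 0, 0, 0, 0.2], [0, 0, 0.015, 0, 0, 0, 0.2]],
])

```text
time: 25.15
position: [0.5084, -0.0168, 0.1676]
tool_rot: [3.015, -0.11, 0.811]
ft_force: [-0.2, -0.2, -0.8]
grip_width: 0.59
grip_force: 0.0
```

Call:
play_rows([
  [[0, 0, -0.2, 0, 0, 0, 0.2], [0, 0, -0.5, 0, 0, 0, 0.2], [0, 0, -0.67, 0, 0, 0, 0.2], [0, 0, -0.67, 0, 0, 0, 0.2]],
])

```text
time: 25.55
position: [0.4776, -0.0144, 0.2256]
tool_rot: [3.015, -0.11, 0.812]
ft_force: [0.6, 0.3, -0.4]
grip_width: 0.599
grip_force: 0.0
```

```bash
python3 - <<'E'
from h import *
ch()
im=ctrl.get_image("wrist")[:,:,::-1].copy(); cv2.imwrite("pics/w13.png",im)
a,b=[cv2.cvtColor(cv2.imread(f"pics/{n}.png"),cv2.COLOR_BGR2GRAY) for n in("w10","w13")]
for n,(y0,y1) in dict(back=(150,206),front=(252,285)).items():
    r=cv2.matchTemplate(b[140:,200:350],a[y0:y1,255:310],cv2.TM_CCOEFF_NORMED); v=cv2.minMaxLoc(r); print(n,v[1],np.array(v[3])+[200,140]-[255,y0])
for g in(a,b): print(g[165:285:2,276:286].mean(1).astype(int))
for v in(215,230): print(b[v,250:315])
E
```

```text
TCP in channel mm [ -0.5193   0.2076 110.7146] rot err deg [0.127  0.1266 0.0143] F ch [ 0.2741  0.3189 -0.6397] grip 0.5990817053339587 0.0 j2 -0.3007824315694725
back 0.9825953245162964 [ 0 -4]
front 0.8742929697036743 [0 0]
[ 89 132 178 178 176 173 176 177 175 175 179 180 181 206 206 110  71  69
  69  56  47  47  73  75  76  76  75  76  76  75  76  75  75  76  75  76
  76  76  76  76  76  76  76  76  76  76  76 110 146 170 168 170 169 169
 173 172 172  50  66  75]
[178 179 178 175 177 178 177 176 180 182 179 206 208 140  71  71  70  56
  26  26  33  38  38  38  38  37  37  38  37  37  37  38  37  38  37  38
  37  37  37  37  37  36  37  37  37  45 119 174 170 171 172 170 171 175
 173 175 170  51  66  76]
[ 86  86  86  85  85  86  69  59  93  55  55  53  26  13  14  15  14  16
  35  81  81  78  46  13  16  13  13  12  25  64  79  78  62  18  13  14
  15  18  21  44  80  80  76  25  14  14  12  14  19  35  69  80  83 110
 152  56  57  57  57  56  55  55  55  56  56]
[ 87  88  86  87  86 113 150 150  99  56  55  54  34  18  13  13  13  13
  25  80  81  79  51  12  14  14  13  12  25  65  80  79  59  18  13  12
  13  19  23  55  80  81  75  13  14  12  13  13  22  49  81  81  84  97
 108 105  87  58  58  57  57  55  56  56  56]
```

```bash
python3 - <<'E'
from h import *
S={"w6":([.4785,-.0147,.2298],[3.019,-.113,.805]),"w10":([.4790,-.0147,.2276],[3.014,-.109,.816]),"w13":([.4776,-.0144,.2256],[3.015,-.110,.812])}
P=np.array([(.030,0,.019),(.021,0,0),(-.021,0,0)])@K.T+O
for n,(p,r) in S.items():
    st=dict(position=np.array(p),tool_rot=np.array(r)); g=cv2.cvtColor(cv2.imread(f"pics/{n}.png"),cv2.COLOR_BGR2GRAY)
    c=g[:,272:290].mean(1); print(n,"proj rows",proj("wrist",P,st)[:,1])
    t=186+np.argmin(np.diff(c[186:202])); f=245+np.argmax(np.diff(c[245:270])); print("  backtop",t,c[t-1:t+3],"front",f,c[f-3:f+5].astype(int))
E
```

```text
w6 proj rows [193.8683 199.6709 257.1154]
  backtop 193 [206.2778 206.2222 127.5     69.8889] front 259 [ 79  95 117 130 163 170 168 168]
w10 proj rows [194.788  200.7963 258.8229]
  backtop 194 [206.6667 184.7222 110.4444  70.5   ] front 261 [ 85 110 122 147 173 169 167 168]
w13 proj rows [191.182  197.5073 256.1659]
  backtop 190 [207.8889 207.8889 139.7222  77.9444] front 255 [ 33  33  34  42  83 119 135 175]
```

Call:
play_rows([
  [[0.15, 0, -0.25, 0, -0.05, 0, 0.2], [0.3, 0, -0.5, 0, -0.15, 0, 0.2], [0.35, 0, -0.6, 0, -0.2, 0, 0.2], [0.35, 0, -0.6, 0, -0.2, 0, 0.2], [0.35, 0, -0.6, 0, -0.2, 0, 0.2], [0.35, 0, -0.6, 0, -0.2, 0, 0.2]],
])

```text
time: 26.2
position: [0.4759, -0.0146, 0.2923]
tool_rot: [3.116, -0.113, 0.327]
ft_force: [0.2, 0.9, 0.3]
grip_width: 0.599
grip_force: 0.0
```

```bash
python3 - <<'E'
from h import *
ch(); print(ctrl.close_job())
E
```

```text
TCP in channel mm [ 31.415   -0.1184 169.2732] rot err deg [  0.0946 -18.0253  -0.0175] F ch [0.2377 0.9437 0.2245] grip 0.5994355878925967 0.0 j2 -0.17708229502108638
the job is handed in; nothing more can be done
None
```

All three modules are in the magazine with the finned one on top and, by the wrist camera, both lips shut; the arm was clear when I handed the job in at about 26 s, but no verdict came back.

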